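# Close up the gas test cell

### The job

Make the gas test cell ready for the class: first slide the supply valve's black grip fully to its closed (right-hand) end and leave it there while you push every locking pin from the green tray through an eyelet pair of its own until its handle meets the eyelet, and tighten both brass plugs clockwise until they are snug (well past the bite, but not forced). Only then slide the valve's grip to the white line. Leave the glassware and bottles around as they stand.

Things in the scene. Friction and masses are not known exactly. Their poses are not given: they have to be found in the camera images.
- cell: Gas test cell, fixed: flat grey box 200 (x) by 270 (y) by 45 mm high, origin at the centre of its underside, on the table. On its right-hand edge (-y, towards the tray) stand three pairs of steel eyelets in a row along x, 60 mm apart; farther left are two brass wing-headed plugs, at x = -50 (near) and +50 mm (far), y = 45 mm. Pins are pushed in along its +y.
- plug_near (a joint): How far the plug nearer the robot has bitten (rad): 0 while it runs freely (0.04 N m), then it grows with the turn. CLOCKWISE from above tightens. It runs free 0.8 to 3 rad, differing each time, then bites: 0.28 N m plus 0.15 per rad, and stays where left. Snug: 0.2 or more past the bite (0.4 is good); over 1.2 damages it. Turning back runs free at once and leaves this reading as it is.
- plug_far (a joint): The same for the far plug (the one farther from the robot).
- plug_near_grip (a point): Near plug, on its vertical axis at mid-height of its wing: an upright brass bar 50 mm long (this point's x), 14 mm thick (y), reaching 15 mm above and below this point, on a round collar 36 mm wide on the cell. The point is 80 mm above the table, 35 mm above the cell's top. It turns with the plug and does not rise or sink.
- plug_far_grip (a point): The same for the far plug.
- valve (a joint): Slide valve: position of the black grip along its straight track, in m. 0 = closed, the right-hand end as seen from the robot (the track's -y end, where it meets its stop); 0.12 = the other end; 0.070 = the white line. About 1.5 N to move; it stays where it is left.
- valve_top (a point): Centre of the top face of the valve's black grip: an upright block 28 mm across the track (x), 20 mm along the track (y) and 60 mm tall, its top 75 mm above the table. It slides along this point's y axis. A white line on its top, across the track, marks its middle.
- valve_line (a point): Where valve_top is when the grip stands at the white line painted across the aluminium track. The track base is fixed: 44 mm wide, 190 mm long, 14 mm high.
- pin0: Steel locking pin, about 0.2 kg, may be absent: block handle 60 long, 14 thick, 32 mm tall, and a round shaft 10 mm thick, 90 mm long, its last 12 mm tapered to 4 mm. Origin on the shaft's axis at the handle's shoulder, x to the tip; handle x -60 to 0, y +-7, z +-16 mm. Starts on the green tray (260 x 300 mm, floor 4 mm, rim 8 mm high), handle upright, shaft level, tip to the robot's left.
- pin0_tip (a point): The tip of pin0's shaft, 90 mm from the shoulder.
- pin1: Steel locking pin, about 0.2 kg, may be absent: block handle 60 long, 14 thick, 32 mm tall, and a round shaft 10 mm thick, 90 mm long, its last 12 mm tapered to 4 mm. Origin on the shaft's axis at the handle's shoulder, x to the tip; handle x -60 to 0, y +-7, z +-16 mm. Starts on the green tray (260 x 300 mm, floor 4 mm, rim 8 mm high), handle upright, shaft level, tip to the robot's left.
- pin1_tip (a point): The tip of pin1's shaft, 90 mm from the shoulder.
- pin2: Steel locking pin, about 0.2 kg, may be absent: block handle 60 long, 14 thick, 32 mm tall, and a round shaft 10 mm thick, 90 mm long, its last 12 mm tapered to 4 mm. Origin on the shaft's axis at the handle's shoulder, x to the tip; handle x -60 to 0, y +-7, z +-16 mm. Starts on the green tray (260 x 300 mm, floor 4 mm, rim 8 mm high), handle upright, shaft level, tip to the robot's left.
- pin2_tip (a point): The tip of pin2's shaft, 90 mm from the shoulder.
- eye0 (a point): Mouth of eyelet pair 0 (0 nearest the robot): centre of its hole on the outer (-y) face; axes as the cell's. Two coaxial eyelets, 30 mm outside, 16 mm hole, each 12 mm thick, at y 0 to 12 and 45 to 57 mm from here; hole axis level, 70 mm above the table, 25 mm above the cell's top. The shoulder of a pin that is home meets this face.
- home0 (a point): Where a pin's tip comes when the pin is home in eyelet pair 0: on the hole's axis, 90 mm inward of the mouth.
- eye1 (a point): Mouth of eyelet pair 1 (0 nearest the robot): centre of its hole on the outer (-y) face; axes as the cell's. Two coaxial eyelets, 30 mm outside, 16 mm hole, each 12 mm thick, at y 0 to 12 and 45 to 57 mm from here; hole axis level, 70 mm above the table, 25 mm above the cell's top. The shoulder of a pin that is home meets this face.
- home1 (a point): Where a pin's tip comes when the pin is home in eyelet pair 1: on the hole's axis, 90 mm inward of the mouth.
- eye2 (a point): Mouth of eyelet pair 2 (0 nearest the robot): centre of its hole on the outer (-y) face; axes as the cell's. Two coaxial eyelets, 30 mm outside, 16 mm hole, each 12 mm thick, at y 0 to 12 and 45 to 57 mm from here; hole axis level, 70 mm above the table, 25 mm above the cell's top. The shoulder of a pin that is home meets this face.
- home2 (a point): Where a pin's tip comes when the pin is home in eyelet pair 2: on the hole's axis, 90 mm inward of the mouth.
- wash_bottle: White wash bottle, 68 mm wide, 170 mm tall, red cap; a bystander, to be left alone. Origin at the centre of its underside.
- bottle_small: White plastic jar, 60 mm wide, 100 mm tall, black cap; a bystander, to be left alone. Origin at the centre of its underside.
- beaker: Clear glass beaker, 72 mm wide, 90 mm tall; a bystander, to be left alone. Origin at the centre of its underside.
- dish: Clear glass bowl, 90 mm wide, 30 mm tall; a bystander, to be left alone. Origin at the centre of its underside.

How it is judged:
By the outcome, as a careful person would: the job done as asked, in the order asked, and still so for the second after the job is handed in, with the robot touching nothing.
Of pin0, pin1, pin2 only 2 to 3 are there at a start; the rules pass over those that are not, and their reading is None.
At some moment in a run one of pin0, pin1, pin2 may be knocked a few centimetres aside while the robot is not near it.
Once in a run the grip may slacken for a moment while it holds something.
It also fails if it takes over 210 s, if anything falls off the work surface, if the arm or the gripper's body presses on something with over 40 N, if the wrist force passes 120 N, or if a joint passes its speed limit or range.

### The arm

A 6-joint arm with a two-finger parallel gripper is mounted at the origin on the work surface. World frame = base frame: x ahead of the robot, y to its left, z up, the work surface at z = 0. Lengths are in m, angles in rad, forces in N, time in s.
With the tool pointing down it reaches from about 0.4 to 0.925 m from the base axis. Payload 3.4 kg.
Tool frame: the origin (TCP) lies on the mounting face of the last link; the fingertips stand 173 mm ahead of it and the grasp point (between the pads) lies 155 mm ahead of it (bot.grip_point_offset is the distance from the TCP to the grasp point, in m); y points along the fingers, z is the direction in which the jaws open and shut, and the axes are right-handed (so a half turn about y gives the same grasp; the last joint's range is limited). The gripper opens to 85 mm and grips with 20 to 120 N. Pads are 22 mm wide; open, the fingers measure 114 mm over their backs; the gripper's body (76 mm by 85 mm) begins 54 mm behind the grasp point. The pads swing forward as they close: fully open they stand 13 mm farther back than shut.
Start: joints at [-1.373, 0.307, 1.506, -0, 1.328, -0.073], TCP at [0.154, -0.554, 0.405] pointing down, gripper open.
Joint ranges: [-3.12, 3.12], [-1.05, 2.28], [0.14, 2.33], [-1.42, 4.57], [0.1, 2.73], [-2.68, 2.68]. Speed limits (rad/s): [2.57, 2.57, 3.14, 3.14, 3.14, 3.14].

### API

Orientations are given as a unit quaternion [w, x, y, z].
In Python, from plant import bot gives the robot as it stands.
- The arm moves only by the shell command python3 -m pendant 'ROWS' [FORCE]. ROWS is a JSON object of lists of equal length, an entry for each row: "delta_pos": the shift along the tool's x, y, z in m, a list of three; "delta_rot": the turn, a rotation vector about the tool's x, y, z in rad, a list of three; "jaw": the closure, from -1 (fully open) to 1 (shut). A call has 1 to 10 rows; each row is the pose to reach, as a shift and turn from the pose measured when the call began, along the tool's axes at that moment; what a row does not reach only later rows make up. A row lasts 1/8 s, in which the tool goes at most 62.5 mm and 10.7 degrees, less where a joint would pass 70% of its speed; a pose out of reach is approached as far as the arm can. A call with a gripper value outside its range is refused whole. The fingers move at their own pace and stop on an object; FORCE is the grip in N (left out, the last holds). Time passes only in rows, so rows that repeat a pose let the fingers close. It gives the time, the measured TCP pose, the force and the opening at its end, in the units of the state.
- bot.state(): the state, without advancing time (a new reading comes with each control period).
- bot.camera(name): name is "scene" or "top"; returns a dict with "img" (420x560x3 uint8, red, green, blue), "z_map" (420x560 float32, m along the optical axis (not along the pixel's ray), 0 where there is no reading), "mtx" (3x3 intrinsics, pixels), "R" (3x3) and "t" (3): a world point X has camera coordinates R X + t. Camera axes: x right, y down, z forward; pixel columns grow to the right and rows downward; lengths in m; the calibration is good to about 2 mm. A picture is of the moment at which its call begins.
- bot.finish_job(): hands the job in, once; it reports no verdict.
The state is a dict: "time_s": time; "joints": joint angles; "qvel": joint speeds; "tau": joint torques, N m; "tool_pos": TCP position; "tcp_rot": TCP orientation; "wrist_force": force on the tool from outside, world axes, zero at the start; "ft_torque": the same for the moment, N m; "grip_width": finger opening in m.
Only numpy, scipy, OpenCV 4.12 (cv2) and the standard library are available. Lean on these libraries where they do the work, as an engineer would, in place of code of your own. Each camera call takes 0.05 s, during which the arm holds its last target. There are 200 camera calls.

## Working session

There is one attempt and no reset: what is moved stays moved. The work goes in short steps, Python scripts to look and compute and a shell command to move; the robot and the scene stay as the last step left them, time stands still between calls to the robot, and variables do not carry over. Pictures are saved under pics/ and viewed, about 12 in all and at most 16, crops included, and the job is handed in when it is done.

```bash
mkdir -p pics; ls
python3 - <<'E'
from plant import bot
import cv2,numpy as np
for n in("scene","top"):
    c=bot.camera(n); cv2.imwrite(f"pics/{n}0.png",c["img"][:,:,::-1]); np.savez(f"/tmp/{n}0.npz",**c)
    print(n,c["mtx"].round(1).tolist(),c["R"].round(3).tolist(),c["t"].round(3).tolist())
print(bot.state(), bot.grip_point_offset)
E
```

```text
pics
scene [[534.7, 0.0, 281.5], [0.0, 534.7, 209.6], [0.0, 0.0, 1.0]] [[0.478, 0.878, 0.015], [0.567, -0.296, -0.769], [-0.671, 0.376, -0.639]] [-0.349, -0.225, 1.974]
top [[502.2, 0.0, 276.9], [0.0, 502.2, 209.8], [0.0, 0.0, 1.0]] [[-0.028, -1.0, -0.009], [-0.99, 0.029, -0.14], [0.141, 0.005, -0.99]] [0.107, 0.564, 1.49]
{'time_s': 0.1, 'joints': array([-1.37350680e+00,  3.07488311e-01,  1.50750193e+00, -3.45706473e-05,
        1.32839976e+00, -7.34771542e-02]), 'qvel': array([-0.00101488, -0.0004078 , -0.00422164, -0.00170128, -0.00073114,
       -0.0003943 ]), 'tau': array([ 4.59555249e-04, -4.58529675e+01, -2.52608478e+01, -1.81720889e-04,
        5.53093065e-03, -7.21137241e-06]), 'tool_pos': array([ 0.15372055, -0.55376784,  0.40389393]), 'tcp_rot': array([ 0.09539004, -0.09549234,  0.70126935, -0.70000233]), 'wrist_force': array([ 0.58759578, -0.72083903,  0.96478379]), 'ft_torque': array([-0.02812183, -0.03483996, -0.02453073]), 'grip_width': 0.08488486037913548} 0.1547
```

View pics/scene0.png

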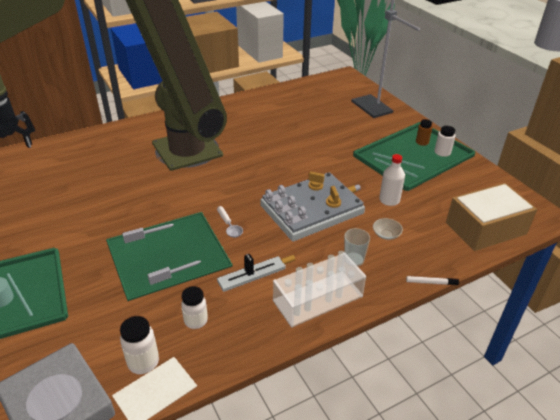

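View pics/top0.png

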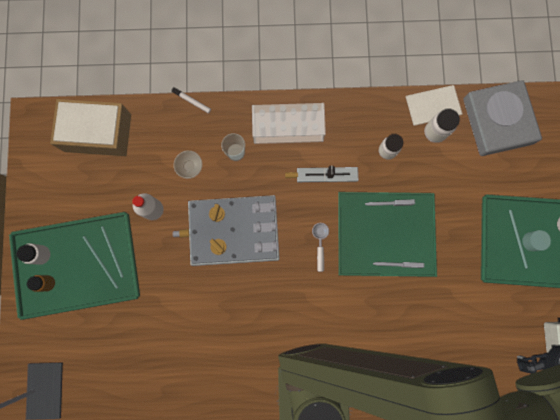

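Scene and top: two pins on the middle green tray (top view (390,203), (400,265)), cell at (233,230) with plugs at (217,213)/(218,246), valve at (328,174) with the grip near mid-track.

```bash
cat > h.py <<'E'
from plant import bot
import numpy as np,cv2
def cam(n):
    c=bot.camera(n); return c
def xyz(c):
    z=c["z_map"]; v,u=np.mgrid[:z.shape[0],:z.shape[1]]
    p=np.stack([u,v,np.ones_like(u)],-1)@np.linalg.inv(c["mtx"]).T*z[...,None]
    return (p-c["t"])@c["R"]
def proj(c,X):
    p=(np.atleast_2d(X)@c["R"].T+c["t"])@c["mtx"].T; return p[:,:2]/p[:,2:]
def ray(c,uv,h):  # pixel -> world at height h
    uv=np.atleast_2d(uv); d=np.c_[uv,np.ones(len(uv))]@np.linalg.inv(c["mtx"]).T@c["R"]
    o=-c["R"].T@c["t"]; return o+d*((h-o[2])/d[:,2])[:,None]
def rect(P): 
    (cx,cy),(w,h),a=cv2.minAreaRect(P[:,:2].astype(np.float32)*1000); return np.round([cx,cy,w,h,a],1)
E
python3 - <<'E'
from h import *
c=dict(np.load("/tmp/top0.npz")); X=xyz(c); H=X[...,2]
def blobs(m,name,mn=15):
    n,l,s,_=cv2.connectedComponentsWithStats(m.astype(np.uint8))
    for i in range(1,n):
        if s[i,4]>=mn:
            P=X[l==i]; print(name,s[i].tolist(),rect(P),"z",np.percentile(P[:,2],[5,50,95]).round(4))
def box(u0,v0,u1,v1):
    m=np.zeros(H.shape,bool); m[v0:v1,u0:u1]=1; return m
print("table",np.median(H[270:300,200:300]))
blobs(box(170,185,290,275)&(H>.035)&(H<.055),"cell",200)
blobs(box(170,185,290,275)&(H>.060),"above",8)
blobs(box(335,185,440,280)&(H>.012),"pin",8)
blobs(box(280,160,365,190)&(H>.008)&(H<.025),"track",30)
blobs(box(280,160,365,190)&(H>.045),"grip",4)
# corners of side
I=c["img"][:,:,::-1]
a=cv2.resize(I[160:285,170:290],None,fx=5,fy=5,interpolation=cv2.INTER_CUBIC)
cv2.imwrite("pics/cellz.png",a)
b=cv2.resize(I[155:285,285:440],None,fx=5,fy=5,interpolation=cv2.INTER_CUBIC); cv2.imwrite("pics/rz.png",cv2.convertScaleAbs(b,alpha=1.6))
E
```

```text
table -0.0006759743262580815
cell [188, 196, 90, 68, 4786] [512.5 227.2 194.9 264.8   2.3] z [0.0389 0.0446 0.0508]
above [254, 201, 5, 11, 41] [468.8 123.1 245.5  16.1  14.8] z [0.0736 0.0813 0.0895]
above [270, 201, 4, 10, 40] [576.  106.1   9.2  27.1  88.2] z [0.0725 0.0823 0.0881]
above [210, 203, 13, 18, 145] [560.5 273.9  46.   35.6  19.2] z [0.0622 0.0894 0.0981]
above [271, 221, 4, 10, 39] [515.8 104.7   9.1  27.   88.5] z [0.0741 0.0813 0.0864]
above [256, 222, 5, 10, 41] [514.  148.1  11.5  26.7  87.6] z [0.0705 0.0809 0.087 ]
above [209, 238, 16, 15, 142] [460.4 270.7  45.4  33.7  71.3] z [0.0612 0.0901 0.0971]
above [272, 241, 5, 10, 43] [456.2 102.   11.9  26.5  88.3] z [0.0727 0.0795 0.0877]
above [257, 242, 5, 10, 43] [454.8 146.3  11.5  26.9  89.4] z [0.0691 0.0797 0.0863]
pin [365, 199, 50, 7, 204] [ 499.1 -106.6   75.8  475.    28.6] z [0.0174 0.0285 0.0399]
pin [373, 262, 51, 6, 199] [ 382.1 -128.8   29.2  428.5    4.1] z [0.0187 0.0294 0.0397]
track [284, 167, 74, 16, 802] [679.4 -49.1 229.   48.9  88.2] z [0.009  0.0139 0.0196]
grip [327, 166, 8, 11, 71] [679.5 -75.6  19.1  26.   86.2] z [0.0523 0.0727 0.0792]
```

View pics/cellz.png

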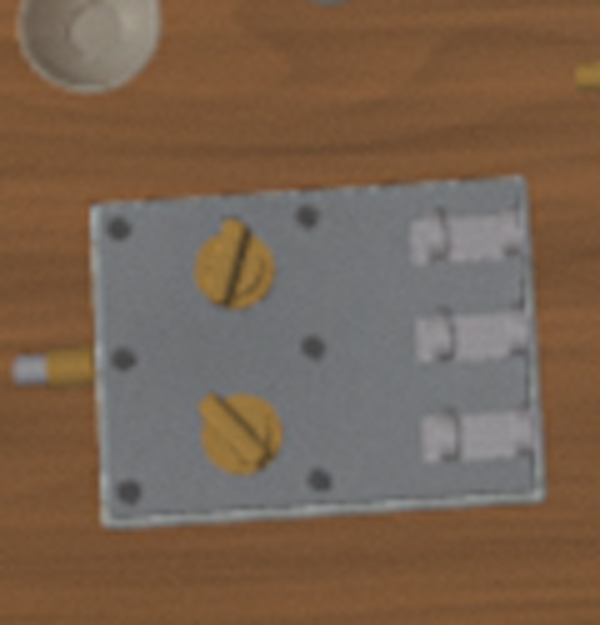

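View pics/rz.png

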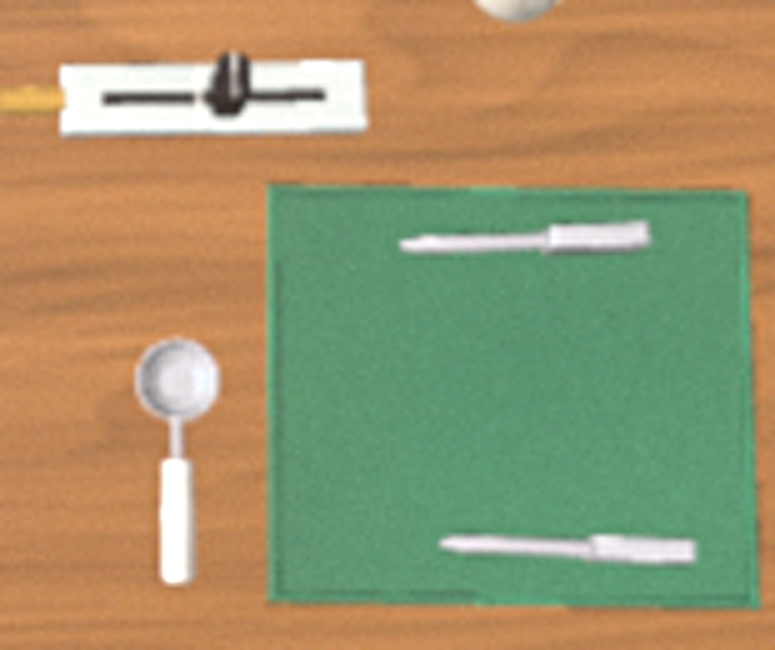

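Crops: cell is yawed about +2°, plug wings at about crop (236,262) and (238,430), the grip sits just right of the white line (crop (202,97)), and exactly two pins lie on the tray. Now precise numbers.

Run:
```python
from h import *
from scipy.spatial.transform import Rotation as Ro
c=dict(np.load("/tmp/top0.npz")); hsv=cv2.cvtColor(c["img"],cv2.COLOR_RGB2HSV); S=hsv[...,1];V=hsv[...,2]
print("camera pos",(-c["R"].T@c["t"]).round(3))
X=xyz(c)
# pins
for (u0,v0,u1,v1) in [(362,197,420,210),(370,259,430,271)]:
    m=np.zeros(S.shape,bool); m[v0:v1,u0:u1]=(S[v0:v1,u0:u1]<75)
    vv,uu=np.nonzero(m); P=ray(c,np.c_[uu,vv],.022)[:,:2]; mu=P.mean(0); w,E=np.linalg.eigh(np.cov((P-mu).T)); a=E[:,1]*np.sign(E[1,1])
    s=(P-mu)@a; lat=(P-mu)@np.array([-a[1],a[0]])
    print("pin n",len(s),"range",s.min().round(4),s.max().round(4),"tip",(mu+a*s.max()).round(4),"tail",(mu+a*s.min()).round(4),"yawdir deg from +y",np.degrees(np.arctan2(-a[0],a[1])).round(1),"lat handle/shaft",lat[s<-.03].mean().round(4),lat[s>.02].mean().round(4))
    vh=(P[s<s.min()+.06]).mean(0); print(" handle ctr(h=.022)",vh.round(4), " at .036:",ray(c,[[uu[s<s.min()+.06].mean(),vv[s<s.min()+.06].mean()]],.036).round(4))
# cell by gray
m=np.zeros(S.shape,np.uint8); r=(slice(190,272),slice(180,285)); m[r]=((S[r]<60)&(V[r]>70)); m=cv2.morphologyEx(m,cv2.MORPH_CLOSE,np.ones((7,7)))
cn=max(cv2.findContours(m,0,1)[0],key=cv2.contourArea).reshape(-1,2); print("cell",rect(ray(c,cn,.045)))
# wings: H>0.085
for b in [(200,198,235,225),(200,230,235,260)]:
    m=np.zeros(S.shape,bool); m[b[1]:b[3],b[0]:b[2]]=X[b[1]:b[3],b[0]:b[2],2]>.078
    P=X[m]; mu=np.median(P,0); w,E=np.linalg.eigh(np.cov((P-P.mean(0))[:,:2].T)); print("wing",len(P),P.mean(0).round(4),"rect",rect(P),"ang of long axis",np.degrees(np.arctan2(E[1,1],E[0,1])).round(1),np.sqrt(w))
# track
m=np.zeros(S.shape,np.uint8); r=(slice(164,186),slice(296,362)); m[r]=((S[r]<60)&(V[r]>100)); m=cv2.morphologyEx(m,cv2.MORPH_CLOSE,np.ones((5,5)))
cn=max(cv2.findContours(m,0,1)[0],key=cv2.contourArea).reshape(-1,2); print("track",rect(ray(c,cn,.014)))
print("line",ray(c,[[325.4,174.4]],.014))
st=bot.state(); q=st["tcp_rot"]; print(Ro.from_quat(q,scalar_first=True).as_matrix().round(3))
```

```text
camera pos [0.352 0.084 1.555]
pin n 269 range -0.069 0.0886 tip [ 0.5805 -0.1785] tail [ 0.5833 -0.3361] yawdir deg from +y 1.0 lat handle/shaft 0.0001 0.0
 handle ctr(h=.022) [ 0.5829 -0.3056]  at .036: [[ 0.5807 -0.302   0.036 ]]
pin n 259 range -0.0703 0.087 tip [ 0.3978 -0.193 ] tail [ 0.3887 -0.35  ] yawdir deg from +y -3.3 lat handle/shaft -0.0003 -0.0002
 handle ctr(h=.022) [ 0.3905 -0.3206]  at .036: [[ 0.3901 -0.3169  0.036 ]]
cell [509.3 225.5 198.6 267.    2.1]
wing 95 [0.5532 0.2678 0.1387] rect [456.9 193.3 299.8  44.   37.9] ang of long axis -139.6 [0.01224465 0.05023648]
wing 88 [0.4569 0.2636 0.1424] rect [408.4 189.9 239.1  22.2  56.8] ang of long axis 58.1 [0.00542199 0.04167229]
track [681.2 -70.4 190.4  47.9  88.3]
line [[ 0.67847092 -0.0640176   0.014     ]]
[[-0.964 -0.     0.267]
 [-0.267  0.002 -0.964]
 [-0.    -1.    -0.002]]
```

```bash
cat > to.py <<'E'
# usage: to.py x y zgrasp yawdeg : printed delta for a tool-down pose with the jaw axis at yaw
import sys; from h import *
from scipy.spatial.transform import Rotation as Ro
x,y,z,a=map(float,sys.argv[1:5]); a=np.radians(a)
st=bot.state(); R=Ro.from_quat(st["tcp_rot"],scalar_first=True)
T=Ro.from_matrix(np.array([[np.sin(a),0,np.cos(a)],[-np.cos(a),0,np.sin(a)],[0,-1,0]]))
p=np.array([x,y,z+bot.grip_point_offset])
print("dpos",R.inv().apply(p-st["tool_pos"]).round(4),"drot",(R.inv()*T).as_rotvec().round(3))
Z=R.as_matrix()[:,2]; print("t",round(st["time_s"],1),"grasp pt",(st["tool_pos"]+R.as_matrix()[:,1]*bot.grip_point_offset).round(4),"yaw",np.degrees(np.arctan2(Z[1],Z[0])).round(1),"j6",st["joints"][5].round(2),"F",st["wrist_force"].round(1),"M",st["ft_torque"].round(2),"w",st["grip_width"].round(4))
E
python3 to.py 0.680 -0.0756 0.20 -91.7
```

```text
dpos [-0.635   0.0498 -0.3199] drot [0.002 0.3   0.   ]Traceback (most recent call last):
  File "to.py", line 9, in <module>
    Z=R.as_matrix()[:,2]; print("t",round(st["time_s"],1),"grasp pt",(st["tool_pos"]+R.as_matrix()[:,1]*bot.grip_point_offset).round(4),"yaw",np.degrees(np.arctan2(Z[1],Z[0])).round(1),"j6",st["joints"][5].round(2),"F",st["wrist_force"].round(1),"M",st["ft_torque"].round(2),"w",st["grip_width"].round(4))
                                                                                                                                                                                                                                                                                       ^^^^^^^^^^^^^^^^^^^^^^
AttributeError: 'float' object has no attribute 'round'
```

```bash
sed -i 's/st\["grip_width"\].round(4)/round(st["grip_width"],4)/' to.py
python3 -m pendant '{"delta_pos":[[-0.635,0.05,-0.32],[-0.635,0.05,-0.32],[-0.635,0.05,-0.32],[-0.635,0.05,-0.32],[-0.635,0.05,-0.32],[-0.635,0.05,-0.32],[-0.635,0.05,-0.32],[-0.635,0.05,-0.32],[-0.635,0.05,-0.32],[-0.635,0.05,-0.32]],"delta_rot":[[0,0.3,0],[0,0.3,0],[0,0.3,0],[0,0.3,0],[0,0.3,0],[0,0.3,0],[0,0.3,0],[0,0.3,0],[0,0.3,0],[0,0.3,0]],"jaw":[-1,-1,-1,-1,-1,-1,-1,-1,-1,-1]}' 40; python3 to.py 0.680 -0.0756 0.12 -91.7
```

```text
time_s: 1.35
tool_pos: [0.6145, -0.1344, 0.3603]
tcp_rot: [-0.011, 0.01, 0.708, -0.706]
wrist_force: [-0.2, -1.5, 0.4]
grip_width: 0.0853
dpos [-0.0638  0.0856 -0.0606] drot [0.002 0.001 0.001]
t 1.4 grasp pt [ 0.6144 -0.1342  0.2056] yaw -91.7 j6 1.32 F [-0.2 -1.5  0.4] M [-0.07  0.07  0.04] w 0.0853
```

```bash
python3 -m pendant '{"delta_pos":[[-0.064,0.06,-0.061],[-0.064,0.06,-0.061],[-0.064,0.085,-0.061],[-0.064,0.11,-0.061],[-0.064,0.15,-0.061],[-0.064,0.15,-0.061],[-0.064,0.15,-0.061],[-0.064,0.15,-0.061],[-0.064,0.15,-0.061],[-0.064,0.15,-0.061]],"delta_rot":[[0,0,0],[0,0,0],[0,0,0],[0,0,0],[0,0,0],[0,0,0],[0,0,0],[0,0,0],[0,0,0],[0,0,0]],"jaw":[-1,-1,-1,-1,-1,-1,1,1,1,1]}' 40; python3 to.py 0.6785 -0.135 0.055 -91.7
```

```text
time_s: 2.6
tool_pos: [0.6805, -0.0752, 0.2118]
tcp_rot: [-0.01, 0.01, 0.707, -0.707]
wrist_force: [1.1, 0.2, 3.7]
grip_width: 0.0194
dpos [0.0003 0.002  0.0598] drot [ 0.001  0.001 -0.001]
t 2.6 grasp pt [ 0.6806 -0.075   0.0571] yaw -91.6 j6 1.43 F [1.1 0.2 3.7] M [-0.08  0.06  0.25] w 0.0194
```

```bash
python3 -m pendant '{"delta_pos":[[0,0,0.01],[0,0,0.025],[0,0,0.04],[0,0,0.048],[0,0,0.05],[0,0,0.05]],"delta_rot":[[0,0,0],[0,0,0],[0,0,0],[0,0,0],[0,0,0],[0,0,0]],"jaw":[1,1,1,1,1,1]}'; python3 -m pendant '{"delta_pos":[[0,0,0.002],[0,0,0.004],[0,0,0.004],[0,0,0.004]],"delta_rot":[[0,0,0],[0,0,0],[0,0,0],[0,0,0]],"jaw":[1,1,1,1]}'
```

```text
time_s: 3.35
tool_pos: [0.6794, -0.126, 0.2118]
tcp_rot: [0.009, -0.011, -0.707, 0.707]
wrist_force: [3.5, -1.1, -1.6]
grip_width: 0.0197
time_s: 3.85
tool_pos: [0.6794, -0.1292, 0.2118]
tcp_rot: [-0.009, 0.011, 0.707, -0.707]
wrist_force: [2.6, 3.9, -0.4]
grip_width: 0.02
```

```bash
python3 -m pendant '{"delta_pos":[[0,0,0.001],[0,0,0.002],[0,0,0.002]],"delta_rot":[[0,0,0],[0,0,0],[0,0,0]],"jaw":[1,1,1]}'; python3 -m pendant '{"delta_pos":[[0,0,0.001],[0,0,0.002],[0,0,0.002]],"delta_rot":[[0,0,0],[0,0,0],[0,0,0]],"jaw":[1,1,1]}'
```

```text
time_s: 4.22
tool_pos: [0.6794, -0.1297, 0.2118]
tcp_rot: [-0.009, 0.011, 0.708, -0.706]
wrist_force: [3.4, 6.9, -0.5]
grip_width: 0.0193
time_s: 4.6
tool_pos: [0.6794, -0.1302, 0.2118]
tcp_rot: [-0.009, 0.011, 0.709, -0.705]
wrist_force: [3.7, 7.4, -0.8]
grip_width: 0.0197
```

```bash
python3 -m pendant '{"delta_pos":[[0,0,0.004],[0,0,0.005],[0,0,0.005]],"delta_rot":[[0,0,0],[0,0,0],[0,0,0]],"jaw":[1,1,1]}'; python3 -m pendant '{"delta_pos":[[0,0,0],[0,0,0],[0,-0.05,0],[0,-0.1,0],[0,-0.14,0],[0,-0.14,0]],"delta_rot":[[0,0,0],[0,0,0],[0,0,0],[0,0,0],[0,0,0],[0,0,0]],"jaw":[-0.5,-0.5,-0.5,-0.5,-0.5,-0.5]}'; python3 to.py 0.581 -0.303 0.14 1
```

```text
time_s: 4.97
tool_pos: [0.6794, -0.1315, 0.2118]
tcp_rot: [-0.009, 0.011, 0.711, -0.703]
wrist_force: [4.5, 14.3, 0.6]
grip_width: 0.0195
time_s: 5.72
tool_pos: [0.6798, -0.1345, 0.3567]
tcp_rot: [-0.007, 0.014, 0.71, -0.704]
wrist_force: [-0.2, -0.0, -0.2]
grip_width: 0.0642
dpos [0.0944 0.0595 0.1719] drot [-1.000e-03 -1.618e+00 -1.500e-02]
t 5.7 grasp pt [ 0.6814 -0.1331  0.202 ] yaw -91.7 j6 1.34 F [-0.2 -0.  -0.2] M [-0.01  0.03 -0.03] w 0.0642
```

```bash
python3 -m pendant '{"delta_pos":[[0.02,0,0.03],[0.04,0,0.06],[0.06,0,0.1],[0.094,0,0.14],[0.094,0.01,0.172],[0.094,0.02,0.172],[0.094,0.04,0.172],[0.094,0.059,0.172],[0.094,0.059,0.172],[0.094,0.059,0.172]],"delta_rot":[[0,-1.62,-0.015],[0,-1.62,-0.015],[0,-1.62,-0.015],[0,-1.62,-0.015],[0,-1.62,-0.015],[0,-1.62,-0.015],[0,-1.62,-0.015],[0,-1.62,-0.015],[0,-1.62,-0.015],[0,-1.62,-0.015]],"jaw":[-0.4,-0.4,-0.4,-0.4,-0.4,-0.4,-0.4,-0.4,-0.4,-0.4]}'; python3 to.py 0.581 -0.303 0.03 1
python3 - <<'E'
from h import *
c=cam("scene"); a=cam("top"); I=np.hstack([cv2.resize(c["img"][130:320,90:330],None,fx=2,fy=2),cv2.resize(a["img"][150:280,290:440],None,fx=2.92,fy=2.92)[:380]])
cv2.imwrite("pics/p1.png",cv2.resize(I,(800,int(I.shape[0]*800/I.shape[1])))[:,:,::-1]); print(I.shape)
E
```

```text
time_s: 6.98
tool_pos: [0.5804, -0.3033, 0.2934]
tcp_rot: [-0.504, 0.505, -0.496, 0.495]
wrist_force: [0.3, 0.7, -0.3]
grip_width: 0.06
dpos [-0.0002  0.1087  0.0009] drot [ 0.003  0.    -0.001]
t 7.0 grasp pt [ 0.58   -0.3032  0.1387] yaw 1.0 j6 -0.56 F [ 0.3  0.7 -0.3] M [-0.02 -0.   -0.02] w 0.06
(380, 918, 3)
```

View pics/p1.png

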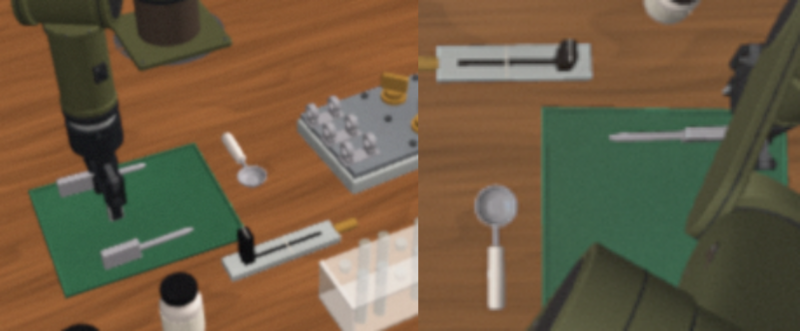

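Valve grip at the track's right end (closed); gripper over the far pin, pin unmoved. Grasp it.

```bash
python3 -m pendant '{"delta_pos":[[0,0.05,0.001],[0,0.09,0.001],[0,0.107,0.001],[0,0.107,0.001],[0,0.107,0.001],[0,0.107,0.001],[0,0.107,0.001],[0,0.107,0.001]],"delta_rot":[[0,0,0],[0,0,0],[0,0,0],[0,0,0],[0,0,0],[0,0,0],[0,0,0],[0,0,0]],"jaw":[-0.4,-0.4,-0.4,-0.4,1,1,1,1]}' 70; python3 to.py 0.578 -0.2 0.14 2.1
```

```text
time_s: 8.07
tool_pos: [0.5825, -0.3037, 0.1893]
tcp_rot: [0.504, -0.504, 0.495, -0.497]
wrist_force: [-1.0, 1.2, 5.6]
grip_width: 0.0127
dpos [-0.1036 -0.1056 -0.0026] drot [-0.002 -0.019  0.002]
t 8.1 grasp pt [ 0.5828 -0.304   0.0346] yaw 1.0 j6 -0.56 F [-1.   1.2  5.6] M [0.04 0.11 0.02] w 0.0127
```

```bash
python3 -m pendant '{"delta_pos":[[0,-0.03,0],[0,-0.06,0],[-0.04,-0.06,0],[-0.09,-0.06,0],[-0.14,-0.06,0],[-0.19,-0.06,0],[-0.23,-0.055,0],[-0.234,-0.05,0.004],[-0.234,-0.05,0.004],[-0.234,-0.05,0.004]],"delta_rot":[[0,0,0],[0,0,0],[0,0,0],[0,-0.01,0],[0,-0.02,0],[0,-0.02,0],[0,-0.02,0],[0,-0.02,0],[0,-0.02,0],[0,-0.02,0]],"jaw":[1,1,1,1,1,1,1,1,1,1]}' 70; python3 to.py 0.582 -0.06 0.085 2.1
python3 - <<'E'
from h import *
c=cam("scene"); np.savez("/tmp/s1.npz",**c); a=cam("top"); np.savez("/tmp/t1.npz",**a)
I=np.hstack([cv2.resize(c["img"][150:250,230:360],None,fx=3.5,fy=3.5,interpolation=2),cv2.resize(a["img"][180:280,240:340],None,fx=3.5,fy=3.5,interpolation=2)])
print(I.shape);cv2.imwrite("pics/p2.png",I[:,:,::-1])
E
```

```text
time_s: 9.32
tool_pos: [0.5826, -0.0706, 0.2389]
tcp_rot: [-0.509, 0.509, -0.49, 0.492]
wrist_force: [0.1, -0.6, -2.1]
grip_width: 0.0126
dpos [-0.0107 -0.0009 -0.0002] drot [-0.002 -0.     0.002]
t 9.3 grasp pt [ 0.583  -0.071   0.0842] yaw 2.1 j6 -0.23 F [ 0.1 -0.6 -2.1] M [-0.06 -0.02 -0.01] w 0.0126
(350, 805, 3)
```

View pics/p2.png

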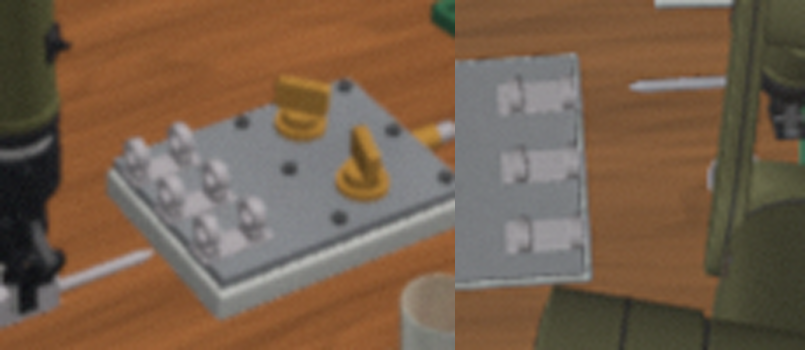

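```bash
cat > chk.py <<'E'
# chk.py xc : shaft line + eyelet centroids from saved images s1,t1
import sys; from h import *
xc=float(sys.argv[1]); y1=float(sys.argv[2]) 
for n in ("t","s"):
    c=dict(np.load(f"/tmp/{n}1.npz")); X=xyz(c); P=X.reshape(-1,3)
    m=(abs(P[:,0]-xc)<.02)&(P[:,1]>y1-.06)&(P[:,1]<y1+.015)&(P[:,2]>.05)&(P[:,2]<.1)
    Q=P[m]; 
    if len(Q)>5:
        fx=np.polyfit(Q[:,1],Q[:,0],1); fz=np.polyfit(Q[:,1],Q[:,2],1); print(n,"shaft n",len(Q),"ymax",np.percentile(Q[:,1],97).round(4),"x at y=.1:",np.polyval(fx,.1).round(4),"slope",fx[0].round(3),"z(meanvis)",Q[:,2].mean().round(4),"zslope",fz[0].round(3), "x mean",Q[:,0].mean().round(4))
    for ex,ey in [(.456,.102),(.516,.105),(.576,.106)]:
        m=(abs(P[:,0]-ex)<.02)&(abs(P[:,1]-ey)<.012)&(P[:,2]>.058)&(P[:,2]<.1); Q=P[m]; 
        if len(Q)>5: print(n,"  eye",len(Q),Q.mean(0).round(4),"xrange",np.percentile(Q[:,0],[4,96]).round(4),"zmax",np.percentile(Q[:,2],95).round(4),"ymin",np.percentile(Q[:,1],5).round(4))
E
python3 chk.py .58 .05
python3 - <<'E'
from h import *
c=dict(np.load("/tmp/t1.npz")); print(ray(c,[[290.6,204.6],[312,203.6]],.07), ray(c,[[240+(568-455)/3.5,180+94/3.5]],.08))
for n,o,(u,v) in (("t",c,(240,195)),("s",dict(np.load("/tmp/s1.npz")),(0,0))): print(n,proj(o,[[.576,.1,.07],[.579,.049,.07],[.583,-.071,.07]]).round(1).tolist())
E
```

```text
t shaft n 66 ymax 0.0479 x at y=.1: 0.5772 slope -0.031 z(meanvis) 0.0729 zslope -0.066 x mean 0.5797
t   eye 43 [0.456  0.1021 0.0795] xrange [0.4433 0.4695] zmax 0.0853 ymin 0.0962
t   eye 39 [0.5153 0.1046 0.0822] xrange [0.5024 0.5286] zmax 0.0886 ymin 0.1001
t   eye 40 [0.5751 0.1061 0.08  ] xrange [0.5626 0.589 ] zmax 0.0873 ymin 0.1014
s shaft n 62 ymax 0.0519 x at y=.1: 0.5792 slope -0.048 z(meanvis) 0.0715 zslope -0.018 x mean 0.583
s   eye 60 [0.4615 0.1    0.0728] xrange [0.4477 0.4725] zmax 0.0853 ymin 0.0941
s   eye 62 [0.5216 0.1018 0.073 ] xrange [0.5076 0.5327] zmax 0.0861 ymin 0.0968
s   eye 65 [0.5809 0.1041 0.0733] xrange [0.5654 0.5937] zmax 0.0842 ymin 0.0991
[[ 0.57762147  0.04911003  0.07      ]
 [ 0.57878458 -0.01494097  0.07      ]] [[0.57090784 0.10391018 0.08      ]]
t [[273.6, 205.6], [290.6, 204.1], [330.7, 201.7]]
s [[286.6, 215.7], [271.8, 221.5], [234.9, 235.2]]
```

```bash
python3 -m pendant '{"delta_pos":[[-0.02,-0.001,-0.001],[-0.04,-0.001,-0.001],[-0.05,-0.001,-0.001],[-0.06,-0.001,-0.001],[-0.07,-0.001,-0.001],[-0.07,-0.001,-0.001]],"delta_rot":[[0,0,0],[0,0,0],[0,0,0],[0,0,0],[0,0,0],[0,0,0]],"jaw":[1,1,1,1,1,1]}' 70; python3 to.py 0.578 0 0.085 2.1
python3 - <<'E'
from h import *
c=cam("scene"); np.savez("/tmp/s1.npz",**c); a=cam("top"); np.savez("/tmp/t1.npz",**a)
I=np.hstack([cv2.resize(c["img"][150:250,230:330],None,fx=4,fy=4,interpolation=2),cv2.resize(a["img"][180:280,240:340],None,fx=4,fy=4,interpolation=2)])
cv2.imwrite("pics/p3.png",I[:,:,::-1])
E
```

```text
time_s: 10.18
tool_pos: [0.579, -0.0, 0.2398]
tcp_rot: [-0.509, 0.509, -0.49, 0.492]
wrist_force: [0.4, 0.2, -1.9]
grip_width: 0.0123
dpos [-0.0001  0.0001 -0.001 ] drot [-0.002  0.     0.002]
t 10.2 grasp pt [ 5.793e-01 -4.000e-04  8.510e-02] yaw 2.1 j6 -0.11 F [ 0.4  0.2 -1.9] M [-0.02  0.05 -0.03] w 0.0123
```

View pics/p3.png

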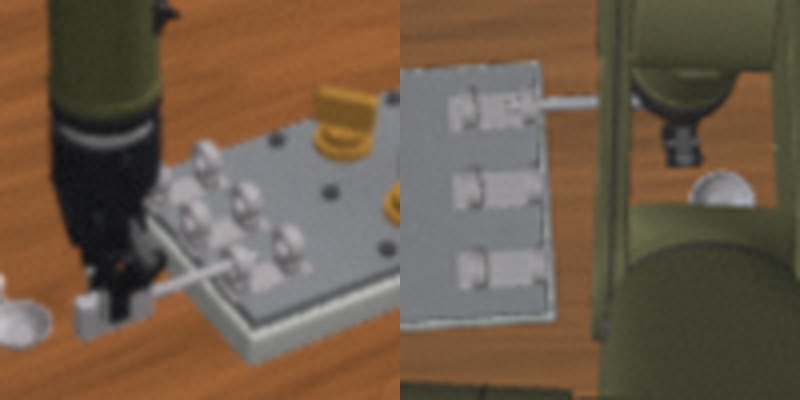

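The tip is inside eyelet 2's mouth (right panel ~(520,105)), no contact force; shaft looks slightly to the far side, so I shift 1.5 mm nearer and go on.

```bash
python3 -m pendant '{"delta_pos":[[-0.005,0,-0.0015],[-0.015,0,-0.0015],[-0.025,0,-0.0015],[-0.035,0,-0.0015],[-0.035,0,-0.0015]],"delta_rot":[[0,0,0],[0,0,0],[0,0,0],[0,0,0],[0,0,0]],"jaw":[1,1,1,1,1]}' 70; python3 -m pendant '{"delta_pos":[[-0.008,0,0],[-0.016,0,0],[-0.022,0,0],[-0.022,0,0]],"delta_rot":[[0,0,0],[0,0,0],[0,0,0],[0,0,0]],"jaw":[1,1,1,1]}' 70
```

```text
time_s: 10.9
tool_pos: [0.5763, 0.0351, 0.2397]
tcp_rot: [-0.509, 0.509, -0.489, 0.492]
wrist_force: [-0.6, -0.1, -1.4]
grip_width: 0.0124
time_s: 11.4
tool_pos: [0.5754, 0.0576, 0.2397]
tcp_rot: [-0.509, 0.51, -0.489, 0.491]
wrist_force: [0.6, -0.6, -2.2]
grip_width: 0.0126
```

Through both eyelets without load. Push home gently.

```bash
python3 -m pendant '{"delta_pos":[[-0.005,0,0],[-0.009,0,0],[-0.009,0,0]],"delta_rot":[[0,0,0],[0,0,0],[0,0,0]],"jaw":[1,1,1]}' 70; python3 -m pendant '{"delta_pos":[[-0.003,0,0],[-0.005,0,0],[-0.005,0,0]],"delta_rot":[[0,0,0],[0,0,0],[0,0,0]],"jaw":[1,1,1]}' 70;python3 -m pendant '{"delta_pos":[[-0.003,0,0],[-0.005,0,0],[-0.005,0,0]],"delta_rot":[[0,0,0],[0,0,0],[0,0,0]],"jaw":[1,1,1]}' 70
```

```text
time_s: 11.78
tool_pos: [0.5751, 0.0666, 0.2396]
tcp_rot: [-0.509, 0.51, -0.489, 0.491]
wrist_force: [0.0, -0.9, -1.9]
grip_width: 0.0121
time_s: 12.15
tool_pos: [0.5751, 0.0681, 0.2398]
tcp_rot: [-0.508, 0.512, -0.486, 0.493]
wrist_force: [-0.6, -16.8, -0.2]
grip_width: 0.0126
time_s: 12.52
tool_pos: [0.5751, 0.0694, 0.24]
tcp_rot: [-0.506, 0.515, -0.484, 0.494]
wrist_force: [0.0, -16.9, -1.1]
grip_width: 0.0122
```

```bash
python3 -m pendant '{"delta_pos":[[0,0,0],[0,0,0],[0,0,0],[0,-0.03,0],[0,-0.08,0],[0,-0.12,0],[0.05,-0.12,0],[0.11,-0.12,0],[0.17,-0.12,-0.01],[0.17,-0.12,-0.01]],"delta_rot":[[0,0,0],[0,0,0],[0,0,0],[0,0,0],[0,0,0],[0,0,0],[0,0,0],[0,0,0],[0,0,0],[0,0,0]],"jaw":[-0.4,-0.4,-0.4,-0.4,-0.4,-0.4,-0.4,-0.4,-0.4,-0.4]}' 70; python3 to.py 0.39 -0.319 0.14 -3.3
python3 - <<'E'
from h import *
c=cam("scene"); np.savez("/tmp/s1.npz",**c); a=cam("top"); np.savez("/tmp/t1.npz",**a)
I=np.hstack([cv2.resize(c["img"][140:300,90:330],None,fx=2,fy=2,interpolation=2),cv2.resize(a["img"][180:280,240:340],None,fx=3.2,fy=3.2,interpolation=2)])
cv2.imwrite("pics/p4.png",I[:,:,::-1])
E
```

```text
time_s: 13.78
tool_pos: [0.5718, -0.1021, 0.3634]
tcp_rot: [-0.505, 0.514, -0.485, 0.496]
wrist_force: [0.6, 0.7, -0.3]
grip_width: 0.0601
dpos [ 0.2085  0.0724 -0.1899] drot [-0.003  0.095  0.02 ]
t 13.8 grasp pt [ 0.5722 -0.1051  0.2087] yaw 2.2 j6 -0.27 F [ 0.6  0.7 -0.3] M [ 0.02 -0.03  0.01] w 0.0601
```

View pics/p4.png

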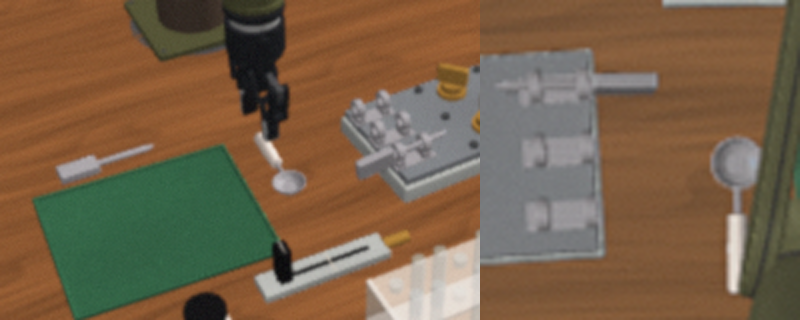

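First pin is home in eyelet pair 2 (right panel (590,83)); the other pin has been knocked off the tray towards the robot (left panel (80,167)). Measure it anew.

Run:
```python
from h import *
for n in "st":
    c=dict(np.load(f"/tmp/{n}1.npz")); X=xyz(c); 
    m=((X[...,2]>.012)&(X[...,2]<.06)&(X[...,0]>.27)&(X[...,0]<.42)&(X[...,1]>-.45)&(X[...,1]<-.12)).astype(np.uint8)
    k,l,s,_=cv2.connectedComponentsWithStats(m)
    for i in range(1,k):
        if s[i,4]>30:
            P=X[l==i]; xy=P[:,:2]; mu=xy.mean(0); E=np.linalg.eigh(np.cov((xy-mu).T))[1][:,1]; E=E*np.sign(E[1]); t=(xy-mu)@E; lo=np.percentile(t,2)
            h=t<lo+.055; print(n,s[i].tolist(),"yaw from +y",np.degrees(np.arctan2(-E[0],E[1])).round(1),"len",np.ptp(np.percentile(t,[2,98])).round(3),"handle",P[h].mean(0).round(4),"z pct",np.percentile(P[h][:,2],[5,50,95]).round(3),"tail",(mu+E*lo).round(4),"shaft z",P[~h][:,2].mean().round(3), "shaft yaw",np.degrees(np.arctan(-np.polyfit(P[t>lo+.065][:,1],P[t>lo+.065][:,0],1)[0])).round(1))
c=dict(np.load("/tmp/s1.npz")); 
I=np.hstack([cv2.resize(c["img"][195:245,105:180],None,fx=5,fy=5,interpolation=2),cv2.resize(dict(np.load("/tmp/t1.npz"))["img"][180:300,330:450],(250,250))])
cv2.imwrite("pics/p5.png",I[:,:,::-1])
```

```text
Traceback (most recent call last):
TypeError: expected non-empty vector for x
```

Run:
```python
from h import *
for n in "st":
    c=dict(np.load(f"/tmp/{n}1.npz")); X=xyz(c); hsv=cv2.cvtColor(c["img"],cv2.COLOR_RGB2HSV)
    m=((X[...,2]>.008)&(X[...,2]<.07)&(X[...,0]>.27)&(X[...,0]<.42)&(X[...,1]>-.45)&(X[...,1]<-.12)).astype(np.uint8)
    k,l,s,_=cv2.connectedComponentsWithStats(m)
    for i in range(1,k):
        if s[i,4]>12:
            P=X[l==i]; S=hsv[...,1][l==i]
            print(n,s[i].tolist(),P.mean(0).round(4),rect(P),"z",np.percentile(P[:,2],[5,50,95]).round(3),"S",np.median(S))
c=dict(np.load("/tmp/s1.npz")); 
I=np.hstack([cv2.resize(c["img"][195:245,105:180],None,fx=6,fy=6,interpolation=2),cv2.resize(dict(np.load("/tmp/t1.npz"))["img"][180:300,330:450],(300,300))])
cv2.imwrite("pics/p5.png",I[:,:,::-1])
```

```text
s [118, 212, 49, 19, 218] [ 0.3271 -0.2919  0.0126] [ 319.9 -268.5   40.4  147.8    7.9] z [0.009 0.013 0.017] S 10.0
s [119, 232, 12, 6, 14] [ 0.3635 -0.3349  0.0092] [ 364.2 -335.1   34.9    8.2   88.2] z [0.008 0.009 0.011] S 87.0
t [385, 282, 37, 13, 248] [ 0.3228 -0.3012  0.0138] [ 321.  -285.   108.8   36.    88.5] z [0.009 0.014 0.019] S 7.0
```

View pics/p5.png

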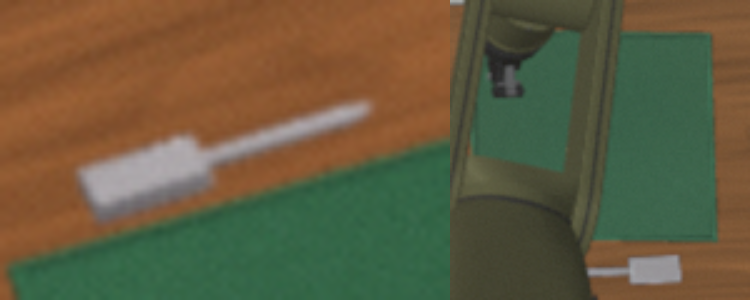

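The knocked pin now lies flat on its side on the table (scene crop handle (145,175), tip (365,108)), handle 32 mm wide across x. Since the shaft is round, it can be taken flat.

Run:
```python
from h import *
for n,(u0,v0,u1,v1) in (("s",(110,195,180,240)),("t",(560,0,0,0))):
    c=dict(np.load(f"/tmp/{n}1.npz")); hsv=cv2.cvtColor(c["img"],cv2.COLOR_RGB2HSV); X=xyz(c)
    m=(hsv[...,1]<45)&(hsv[...,2]>90)&(X[...,0]>.27)&(X[...,0]<.37)&(X[...,1]>-.40)&(X[...,1]<-.14)&(X[...,2]<.03)
    k,l,s,_=cv2.connectedComponentsWithStats(m.astype(np.uint8)); i=1+s[1:,4].argmax(); m=l==i
    vv,uu=np.nonzero(m); W=ray(c,np.c_[uu,vv],.010)[:,:2]; 
    print(n,s[i].tolist(),"y range",W[:,1].min().round(4),W[:,1].max().round(4))
    for a in np.arange(-.37,-.15,.02):
        q=W[(W[:,1]>=a)&(W[:,1]<a+.02)]
        if len(q): print("  y",round(a+.01,3),"x",q[:,0].min().round(4),q[:,0].max().round(4),"mid",q[:,0].mean().round(4))
```

```text
s [118, 213, 48, 19, 248] y range -0.3408 -0.196
  y -0.34 x 0.3077 0.3479 mid 0.3274
  y -0.32 x 0.307 0.3487 mid 0.3284
  y -0.3 x 0.3063 0.3482 mid 0.3276
  y -0.28 x 0.3059 0.3449 mid 0.3255
  y -0.26 x 0.3216 0.3325 mid 0.3269
  y -0.24 x 0.3209 0.3319 mid 0.3263
  y -0.22 x 0.3203 0.3313 mid 0.326
  y -0.2 x 0.3199 0.3321 mid 0.326
t [385, 282, 38, 12, 274] y range -0.3423 -0.2304
  y -0.34 x 0.3075 0.3377 mid 0.322
  y -0.32 x 0.3078 0.338 mid 0.3223
  y -0.3 x 0.3054 0.3358 mid 0.3206
  y -0.28 x 0.306 0.3361 mid 0.3224
  y -0.26 x 0.3184 0.3249 mid 0.3215
  y -0.24 x 0.3162 0.3255 mid 0.3213
```

```bash
python3 - <<'E'
from h import *
c=dict(np.load("/tmp/t1.npz")); hsv=cv2.cvtColor(c["img"],cv2.COLOR_RGB2HSV)
g=(hsv[...,0]>60)&(hsv[...,0]<95)&(hsv[...,1]>80)
for u in (575,585,595,600,606): pass
for u in (405,410,415,420,425):
    v=np.nonzero(g[200:300,u])[0].max()+200; print(u,v,ray(c,[[u,v+.5]],.008).round(4))
E
python3 to.py 0.3215 -0.312 0.14 0.5
```

```text
405 275 [[ 0.3584 -0.294   0.008 ]]
410 275 [[ 0.358  -0.3092  0.008 ]]
415 275 [[ 0.3575 -0.3244  0.008 ]]
420 275 [[ 0.3571 -0.3396  0.008 ]]
425 275 [[ 0.3567 -0.3548  0.008 ]]
dpos [ 0.2015  0.0715 -0.259 ] drot [-0.002  0.032  0.018]
t 13.9 grasp pt [ 0.5723 -0.1016  0.2084] yaw 2.3 j6 -0.27 F [ 0.   0.9 -0.7] M [ 0.01  0.01 -0.02] w 0.06
```

```bash
python3 -m pendant '{"delta_pos":[[0.2,0.04,-0.26],[0.2,0.04,-0.26],[0.2,0.04,-0.26],[0.2,0.04,-0.26],[0.2,0.04,-0.26],[0.2,0.06,-0.26],[0.2,0.08,-0.26],[0.2,0.08,-0.26],[0.2,0.08,-0.26],[0.2,0.08,-0.26]],"delta_rot":[[0,0.032,0.018],[0,0.032,0.018],[0,0.032,0.018],[0,0.032,0.018],[0,0.032,0.018],[0,0.032,0.018],[0,0.032,0.018],[0,0.032,0.018],[0,0.032,0.018],[0,0.032,0.018]],"jaw":[0.01,0.01,0.01,0.01,0.01,0.01,0.01,0.01,0.01,0.01]}' 70; python3 to.py 0.3205 -0.312 0.022 0.5
```

```text
time_s: 15.12
tool_pos: [0.3213, -0.3104, 0.287]
tcp_rot: [0.503, -0.502, 0.496, -0.498]
wrist_force: [0.5, -0.2, -0.3]
grip_width: 0.0421
dpos [ 0.0015  0.1103 -0.0012] drot [-0.003  0.002  0.001]
t 15.1 grasp pt [ 0.3219 -0.3106  0.1323] yaw 0.6 j6 -0.88 F [ 0.5 -0.2 -0.3] M [-0.04 -0.01 -0.02] w 0.0421
```

```bash
python3 -m pendant '{"delta_pos":[[0.0015,0.04,-0.0012],[0.0015,0.07,-0.0012],[0.0015,0.075,-0.0012],[0.0015,0.075,-0.0012]],"delta_rot":[[0,0,0],[0,0,0],[0,0,0],[0,0,0]],"jaw":[0.01,0.01,0.01,0.01]}' 70
python3 - <<'E'
from h import *
c=cam("scene"); a=cam("top")
I=np.hstack([cv2.resize(c["img"][190:250,100:180],None,fx=5,fy=5,interpolation=2),cv2.resize(a["img"][240:300,370:450],None,fx=5,fy=5,interpolation=2)])
cv2.imwrite("pics/p6.png",I[:,:,::-1])
E
python3 to.py 0.3205 -0.312 0.022 0.5
```

```text
time_s: 15.62
tool_pos: [0.3208, -0.3122, 0.2125]
tcp_rot: [0.503, -0.502, 0.496, -0.499]
wrist_force: [-0.0, -0.5, 0.8]
grip_width: 0.0422
dpos [-0.0006  0.0364 -0.0007] drot [-0.005  0.002  0.003]
t 15.7 grasp pt [ 0.3218 -0.3129  0.0584] yaw 0.6 j6 -0.88 F [ 0.7  0.3 -0.5] M [0.05 0.06 0.04] w 0.0423
```

View pics/p6.png

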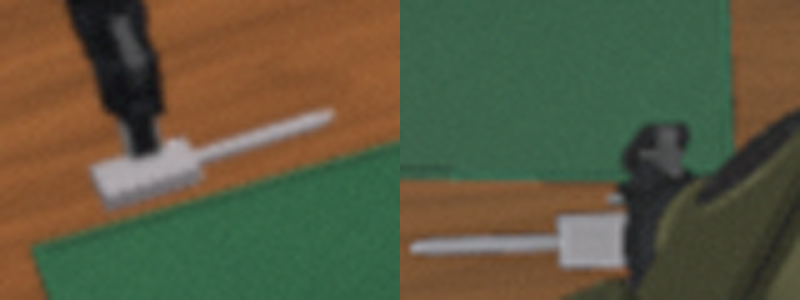

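Gripper is centred over the handle, no contact with the tray yet. Descend the rest and close.

```bash
python3 -m pendant '{"delta_pos":[[0,0.015,-0.001],[0,0.028,-0.001],[0,0.034,-0.001],[0,0.034,-0.001]],"delta_rot":[[0,0,0],[0,0,0],[0,0,0],[0,0,0]],"jaw":[0.01,0.01,0.01,0.01]}' 70; python3 to.py 0.3205 -0.312 0.021 0.5
```

```text
time_s: 16.23
tool_pos: [0.3201, -0.3125, 0.1788]
tcp_rot: [0.503, -0.502, 0.496, -0.499]
wrist_force: [-0.0, 0.3, -0.6]
grip_width: 0.0422
dpos [-0.0005  0.0031  0.0004] drot [-0.004  0.002  0.002]
t 16.2 grasp pt [ 0.3208 -0.3128  0.0241] yaw 0.6 j6 -0.88 F [-0.   0.3 -0.6] M [-0.04 -0.   -0.02] w 0.0422
```

```bash
python3 -m pendant '{"delta_pos":[[0,0.002,0],[0,0.004,0],[0,0.004,0],[0,0.004,0],[0,0.004,0],[0,0.004,0]],"delta_rot":[[0,0,0],[0,0,0],[0,0,0],[0,0,0],[0,0,0],[0,0,0]],"jaw":[0.01,0.01,0.01,1,1,1]}' 80; python3 to.py 0.3205 -0.312 0.08 0.5
```

```text
time_s: 16.98
tool_pos: [0.3202, -0.3126, 0.1753]
tcp_rot: [0.503, -0.502, 0.495, -0.499]
wrist_force: [-0.7, 1.7, 5.2]
grip_width: 0.0296
dpos [-0.0004 -0.0594  0.0006] drot [-0.005  0.002  0.003]
t 17.0 grasp pt [ 0.321  -0.313   0.0206] yaw 0.6 j6 -0.88 F [-0.7  1.7  5.2] M [ 0.09  0.11 -0.02] w 0.0296
```

```bash
python3 -m pendant '{"delta_pos":[[0,-0.03,0],[0,-0.063,0],[0,-0.063,0],[-0.04,-0.063,0.02],[-0.09,-0.063,0.05],[-0.13,-0.063,0.08],[-0.18,-0.063,0.11],[-0.22,-0.063,0.14],[-0.24,-0.063,0.143],[-0.24,-0.063,0.143]],"delta_rot":[[0,0,0],[0,0,0],[0,0,0],[0,0,0],[0,-0.013,0],[0,-0.026,0],[0,-0.026,0],[0,-0.026,0],[0,-0.026,0],[0,-0.026,0]],"jaw":[1,1,1,1,1,1,1,1,1,1]}' 80; python3 to.py 0.462 -0.072 0.084 2.1
python3 - <<'E'
from h import *
c=cam("scene"); np.savez("/tmp/s1.npz",**c); a=cam("top"); np.savez("/tmp/t1.npz",**a)
I=np.hstack([cv2.resize(c["img"][140:240,200:300],None,fx=4,fy=4,interpolation=2),cv2.resize(a["img"][190:290,240:340],None,fx=4,fy=4,interpolation=2)])
cv2.imwrite("pics/p7.png",I[:,:,::-1])
E
python3 chk.py .46 .05
```

```text
time_s: 18.23
tool_pos: [0.46, -0.0694, 0.2372]
tcp_rot: [0.51, -0.51, 0.489, -0.491]
wrist_force: [-1.5, -0.5, -1.7]
grip_width: 0.0298
dpos [ 0.0027 -0.0015  0.0019] drot [-0.002  0.003  0.002]
t 18.2 grasp pt [ 0.4603 -0.0697  0.0825] yaw 2.3 j6 -0.28 F [-1.5 -0.5 -1.7] M [-0.    0.01 -0.  ] w 0.0298
t shaft n 66 ymax 0.0488 x at y=.1: 0.4536 slope -0.043 z(meanvis) 0.0722 zslope -0.009 x mean 0.4571
t   eye 42 [0.4559 0.1022 0.0806] xrange [0.4431 0.4697] zmax 0.087 ymin 0.0963
t   eye 39 [0.5156 0.1046 0.0803] xrange [0.5025 0.5286] zmax 0.085 ymin 0.1001
t   eye 55 [0.5749 0.1056 0.079 ] xrange [0.5629 0.5885] zmax 0.0875 ymin 0.0958
s shaft n 58 ymax 0.0495 x at y=.1: 0.4546 slope -0.066 z(meanvis) 0.0702 zslope -0.013 x mean 0.4599
s   eye 61 [0.462  0.0996 0.0727] xrange [0.4449 0.4743] zmax 0.0851 ymin 0.0953
s   eye 62 [0.5216 0.1018 0.0731] xrange [0.5071 0.5326] zmax 0.0842 ymin 0.0971
s   eye 65 [0.5831 0.1033 0.0747] xrange [0.5689 0.5923] zmax 0.086 ymin 0.0956
```

View pics/p7.png

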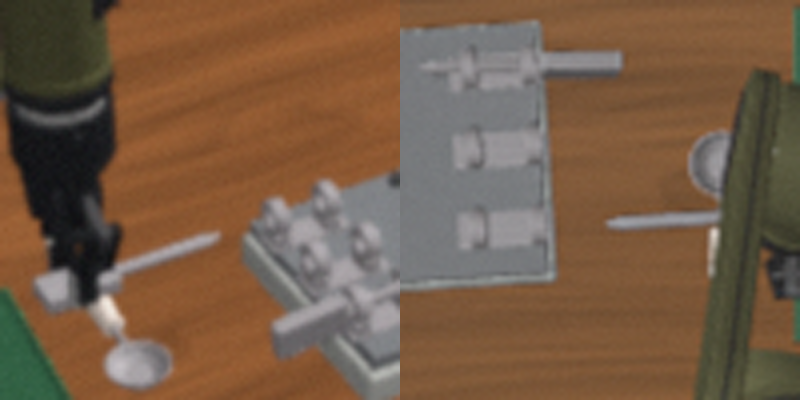

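```bash
python3 -m pendant '{"delta_pos":[[-0.01,-0.0015,0.001],[-0.03,-0.0015,0.001],[-0.045,-0.0015,0.001],[-0.055,-0.0015,0.0012],[-0.065,-0.0015,0.0012],[-0.07,-0.0015,0.0012],[-0.07,-0.0015,0.0012]],"delta_rot":[[0,0.01,0],[0,0.01,0],[0,0.01,0],[0,0.01,0],[0,0.01,0],[0,0.01,0],[0,0.01,0]],"jaw":[1,1,1,1,1,1,1]}' 80; python3 to.py 0.46 0 0.084 2.1
python3 - <<'E'
from h import *
c=cam("scene"); np.savez("/tmp/s1.npz",**c); a=cam("top"); np.savez("/tmp/t1.npz",**a)
E
python3 chk.py .458 .09 | grep shaft
```

```text
time_s: 19.2
tool_pos: [0.4584, -0.0006, 0.2389]
tcp_rot: [0.507, -0.507, 0.492, -0.494]
wrist_force: [0.6, -0.6, -1.8]
grip_width: 0.0294
dpos [-0.0006  0.0002  0.0016] drot [-0.003 -0.009  0.003]
t 19.2 grasp pt [ 0.4588 -0.001   0.0842] yaw 1.6 j6 -0.12 F [ 0.6 -0.6 -1.8] M [0.   0.02 0.05] w 0.0294
t shaft n 76 ymax 0.1046 x at y=.1: 0.4563 slope -0.01 z(meanvis) 0.0759 zslope 0.176 x mean 0.4565
s shaft n 117 ymax 0.1044 x at y=.1: 0.4624 slope 0.012 z(meanvis) 0.0716 zslope -0.048 x mean 0.4622
```

```bash
python3 -m pendant '{"delta_pos":[[-0.01,0,0],[-0.02,0,0],[-0.03,0,-0.0003],[-0.035,0,-0.0003],[-0.035,0,-0.0003]],"delta_rot":[[0,0,0],[0,0,0],[0,0,0],[0,0,0],[0,0,0]],"jaw":[1,1,1,1,1]}' 80; python3 -m pendant '{"delta_pos":[[-0.008,0,0],[-0.016,0,-0.0002],[-0.022,0,-0.0002],[-0.022,0,-0.0002]],"delta_rot":[[0,0,0],[0,0,0],[0,0,0],[0,0,0]],"jaw":[1,1,1,1]}' 80
```

```text
time_s: 19.92
tool_pos: [0.4571, 0.0345, 0.2388]
tcp_rot: [0.507, -0.507, 0.491, -0.494]
wrist_force: [0.8, -0.2, -1.7]
grip_width: 0.0298
time_s: 20.42
tool_pos: [0.4562, 0.057, 0.2387]
tcp_rot: [0.507, -0.507, 0.491, -0.494]
wrist_force: [-0.9, 0.4, -1.4]
grip_width: 0.03
```

```bash
python3 -m pendant '{"delta_pos":[[-0.003,0,0],[-0.006,0,0],[-0.006,0,0]],"delta_rot":[[0,0,0],[0,0,0],[0,0,0]],"jaw":[1,1,1]}' 80; python3 -m pendant '{"delta_pos":[[-0.003,0,0],[-0.005,0,0],[-0.005,0,0]],"delta_rot":[[0,0,0],[0,0,0],[0,0,0]],"jaw":[1,1,1]}' 80; python3 -m pendant '{"delta_pos":[[-0.003,0,0],[-0.005,0,0],[-0.005,0,0]],"delta_rot":[[0,0,0],[0,0,0],[0,0,0]],"jaw":[1,1,1]}' 80
```

```text
time_s: 20.8
tool_pos: [0.456, 0.0631, 0.2387]
tcp_rot: [0.507, -0.507, 0.491, -0.494]
wrist_force: [-0.3, -0.3, -0.9]
grip_width: 0.0296
time_s: 21.18
tool_pos: [0.4562, 0.0653, 0.2388]
tcp_rot: [-0.507, 0.51, -0.488, 0.495]
wrist_force: [1.1, -18.1, -0.8]
grip_width: 0.0302
time_s: 21.55
tool_pos: [0.4562, 0.0668, 0.239]
tcp_rot: [-0.505, 0.513, -0.485, 0.496]
wrist_force: [0.5, -21.0, 1.0]
grip_width: 0.0298
```

```bash
python3 -m pendant '{"delta_pos":[[0,0,0],[0,0,0],[0,0,0],[0,-0.03,0],[0,-0.09,0],[0,-0.11,0],[-0.05,-0.11,0],[-0.1,-0.11,0],[-0.15,-0.11,0],[-0.2,-0.11,0]],"delta_rot":[[0,0,0],[0,0,0],[0,0,0],[0,0,0],[0,0,0],[0,-0.18,0],[0,-0.36,0],[0,-0.54,0],[0,-0.72,0],[0,-0.9,0]],"jaw":[-0.3,-0.3,-0.3,-0.3,-0.3,-0.3,-0.3,-0.3,-0.3,-0.3]}' 60; python3 to.py 0.459 0.270 0.15 128.7
```

```text
time_s: 22.8
tool_pos: [0.4477, 0.2707, 0.3452]
tcp_rot: [-0.667, 0.679, -0.214, 0.221]
wrist_force: [0.4, -0.2, -0.6]
grip_width: 0.0557
dpos [0.009  0.0405 0.0066] drot [ 0.02  -1.302  0.004]
t 22.8 grasp pt [0.4483 0.2678 0.1905] yaw 54.1 j6 -0.47 F [ 0.4 -0.2 -0.6] M [ 0.05 -0.    0.01] w 0.0557
```

```bash
python3 -m pendant '{"delta_pos":[[0.009,0.02,0.0066],[0.009,0.04,0.0066],[0.009,0.04,0.0066],[0.009,0.04,0.0066],[0.009,0.04,0.0066],[0.009,0.04,0.0066],[0.009,0.04,0.0066],[0.009,0.04,0.0066]],"delta_rot":[[0.02,-1.3,0.004],[0.02,-1.3,0.004],[0.02,-1.3,0.004],[0.02,-1.3,0.004],[0.02,-1.3,0.004],[0.02,-1.3,0.004],[0.02,-1.3,0.004],[0.02,-1.3,0.004]],"jaw":[-0.3,-0.3,-0.3,-0.3,-0.3,-0.3,-0.3,-0.3]}' 60; python3 to.py 0.459 0.270 0.088 128.7
python3 - <<'E'
from h import *
c=cam("scene"); a=cam("top")
I=np.hstack([cv2.resize(c["img"][130:240,240:370],None,fx=3.5,fy=3.5,interpolation=2),cv2.resize(a["img"][180:290,190:290],None,fx=3.5,fy=3.5,interpolation=2)])
cv2.imwrite("pics/p8.png",I[:,:,::-1])
E
```

```text
time_s: 23.8
tool_pos: [0.4587, 0.2704, 0.3051]
tcp_rot: [0.668, -0.667, -0.233, 0.233]
wrist_force: [-0.2, -0.2, 0.2]
grip_width: 0.0555
dpos [ 0.      0.0624 -0.0005] drot [-0.    -0.003 -0.001]
t 23.8 grasp pt [0.4586 0.2704 0.1504] yaw 128.5 j6 -1.79 F [-0.2 -0.2  0.2] M [-0.03  0.01  0.05] w 0.0555
```

View pics/p8.png

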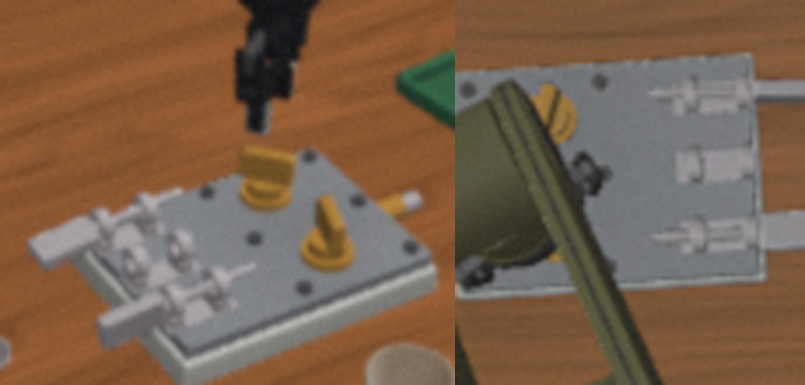

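Both pins sit home in pairs 0 and 2; gripper hovers over the near plug, wing orientation agrees with the estimate.

```bash
python3 -m pendant '{"delta_pos":[[0,0.03,0],[0,0.055,0],[0,0.062,0],[0,0.062,0],[0,0.062,0],[0,0.062,0],[0,0.062,0]],"delta_rot":[[0,0,0],[0,0,0],[0,0,0],[0,0,0],[0,0,0],[0,0,0],[0,0,0]],"jaw":[-0.3,-0.3,-0.3,-0.3,1,1,1]}' 60; python3 to.py 0.459 0.270 0.088 128.7
```

```text
time_s: 24.78
tool_pos: [0.4592, 0.2703, 0.2442]
tcp_rot: [-0.668, 0.668, 0.233, -0.232]
wrist_force: [0.1, -2.2, 3.8]
grip_width: 0.0129
dpos [-0.0003  0.0015 -0.0001] drot [ 0.001 -0.005  0.001]
t 24.8 grasp pt [0.4594 0.2703 0.0895] yaw 128.4 j6 -1.79 F [ 0.1 -2.2  3.8] M [-0.28  0.07 -0.04] w 0.0129
```

```bash
python3 -m pendant '{"delta_pos":[[0,0,0],[0,0,0],[0,0,0],[0,0,0],[0,0,0],[0,0,0]],"delta_rot":[[0,0.15,0],[0,0.3,0],[0,0.45,0],[0,0.6,0],[0,0.7,0],[0,0.7,0]],"jaw":[1,1,1,1,1,1]}' 60; python3 to.py 0.459 0.270 0.0895 128.4; python3 -m pendant '{"delta_pos":[[0,0,0],[0,0,0],[0,0,0]],"delta_rot":[[0,0.1,0],[0,0.2,0],[0,0.2,0]],"jaw":[1,1,1]}' 60; python3 to.py 0.459 0.270 0.0895 128.4
```

```text
time_s: 25.52
tool_pos: [0.4589, 0.2708, 0.2443]
tcp_rot: [0.708, -0.706, 0.01, -0.01]
wrist_force: [-1.4, 4.5, -0.9]
grip_width: 0.0128
dpos [ 0.0001  0.0001 -0.0008] drot [-0.001 -0.699  0.002]
t 25.5 grasp pt [0.4591 0.2711 0.0896] yaw 88.4 j6 -1.09 F [-1.4  4.5 -0.9] M [ 0.71  0.29 -0.09] w 0.0128
time_s: 25.9
tool_pos: [0.4589, 0.2711, 0.2443]
tcp_rot: [0.703, -0.702, 0.08, -0.08]
wrist_force: [-0.8, 2.8, -1.8]
grip_width: 0.013
dpos [ 0.0004  0.0001 -0.0011] drot [-0.002 -0.897  0.002]
t 25.9 grasp pt [0.4591 0.2715 0.0896] yaw 77.0 j6 -0.89 F [-0.8  2.8 -1.8] M [ 0.52  0.1  -0.03] w 0.013
```

```bash
python3 -m pendant '{"delta_pos":[[0,0,0],[0,0,0],[0,0,0]],"delta_rot":[[0,0.1,0],[0,0.15,0],[0,0.15,0]],"jaw":[1,1,1]}' 60 >/dev/null; python3 to.py 0.459 0.270 0.0895 128.4 | grep yaw; python3 -m pendant '{"delta_pos":[[0,0,0],[0,0,0],[0,0,0]],"delta_rot":[[0,0.1,0],[0,0.15,0],[0,0.15,0]],"jaw":[1,1,1]}' 60 >/dev/null; python3 to.py 0.459 0.270 0.0895 128.4|grep yaw;  python3 -m pendant '{"delta_pos":[[0,0,0],[0,0,0],[0,0,0]],"delta_rot":[[0,0.1,0],[0,0.15,0],[0,0.15,0]],"jaw":[1,1,1]}' 60 >/dev/null; python3 to.py 0.459 0.270 0.0895 128.4|grep yaw
```

```text
t 26.3 grasp pt [0.4591 0.2717 0.0896] yaw 68.6 j6 -0.74 F [-0.4  2.8 -1.2] M [ 0.48  0.05 -0.01] w 0.0129
t 26.6 grasp pt [0.4592 0.2719 0.0896] yaw 60.1 j6 -0.6 F [-0.9  2.7 -3.1] M [ 0.51  0.05 -0.  ] w 0.0129
t 27.0 grasp pt [0.4593 0.2721 0.0896] yaw 51.7 j6 -0.45 F [-1.   2.6 -2.7] M [0.51 0.05 0.03] w 0.0129
```

```bash
python3 -m pendant '{"delta_pos":[[0,0,0],[0,0,0],[0,0,0]],"delta_rot":[[0,0.1,0],[0,0.15,0],[0,0.15,0]],"jaw":[1,1,1]}' 60 >/dev/null; python3 to.py 0.459 0.270 0.0895 128.4 | grep yaw; python3 -m pendant '{"delta_pos":[[0,0,0],[0,0,0],[0,0,0]],"delta_rot":[[0,0.1,0],[0,0.15,0],[0,0.15,0]],"jaw":[1,1,1]}' 60 >/dev/null; python3 to.py 0.459 0.270 0.0895 128.4|grep yaw;  python3 -m pendant '{"delta_pos":[[0,0,0],[0,0,0],[0,0,0]],"delta_rot":[[0,0.1,0],[0,0.15,0],[0,0.15,0]],"jaw":[1,1,1]}' 60 >/dev/null; python3 to.py 0.459 0.270 0.0895 128.4|grep yaw
```

```text
t 27.4 grasp pt [0.4595 0.2723 0.0896] yaw 43.2 j6 -0.3 F [-0.1  3.7 -2.3] M [ 0.6  -0.02  0.01] w 0.0128
t 27.8 grasp pt [0.4597 0.2724 0.0896] yaw 34.8 j6 -0.15 F [-0.7  3.4 -2.7] M [ 0.59 -0.02  0.13] w 0.013
t 28.1 grasp pt [0.4599 0.2725 0.0896] yaw 26.3 j6 -0.01 F [ 0.7  3.8 -2.7] M [ 0.6  -0.02  0.19] w 0.0127
```

```bash
python3 -m pendant '{"delta_pos":[[0,0,0],[0,0,0]],"delta_rot":[[0,0.06,0],[0,0.12,0]],"jaw":[1,1]}' 60 >/dev/null; python3 to.py 0.459 0.270 0.0895 128.4 | grep yaw; python3 -m pendant '{"delta_pos":[[0,0,0]],"delta_rot":[[0,0,0]],"jaw":[1]}' 60 >/dev/null; python3 to.py 0.459 0.270 0.0895 128.4|grep yaw
```

```text
t 28.4 grasp pt [0.46   0.2726 0.0896] yaw 19.5 j6 0.11 F [-0.4  3.6 -2.7] M [ 0.63 -0.02  0.36] w 0.0129
t 28.5 grasp pt [0.46   0.2726 0.0896] yaw 19.6 j6 0.11 F [ 0.3  3.3 -2.6] M [0.57 0.03 0.18] w 0.0129
```

```bash
python3 -m pendant '{"delta_pos":[[0,0,0],[0,0,0]],"delta_rot":[[0,0.06,0],[0,0.13,0]],"jaw":[1,1]}' 60 >/dev/null; python3 to.py 0.459 0.270 0.0895 128.4 | grep yaw
python3 - <<'E'
from h import *
c=cam("scene"); 
I=cv2.resize(c["img"][130:230,240:370],None,fx=4,fy=4,interpolation=2)
cv2.imwrite("pics/p9.png",I[:,:,::-1])
E
```

```text
t 28.8 grasp pt [0.4602 0.2727 0.0897] yaw 12.3 j6 0.24 F [-0.1  3.7 -2.6] M [ 0.67 -0.09  0.39] w 0.0129
```

View pics/p9.png

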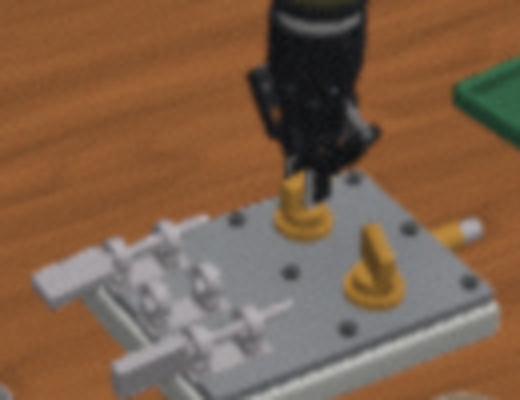

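Near plug turned with the jaw and torque rose from ~0 to 0.39 N m: bite at about yaw 38°, now roughly 0.4–0.5 rad past. On to the far plug.

```bash
python3 -m pendant '{"delta_pos":[[0,0,0],[0,0,0],[0,0,0],[0,-0.04,0],[0,-0.06,0],[0,-0.06,0],[0,-0.06,0],[0,-0.06,0]],"delta_rot":[[0,0,0],[0,0,0],[0,0,0],[0,0,0],[0,0,0],[0,-0.18,0],[0,-0.36,0],[0,-0.54,0]],"jaw":[-0.3,-0.3,-0.3,-0.3,-0.3,-0.3,-0.3,-0.3]}' 60; python3 to.py 0.559 0.274 0.15 74.3
```

```text
time_s: 29.82
tool_pos: [0.4594, 0.2715, 0.3046]
tcp_rot: [0.651, -0.648, 0.279, -0.28]
wrist_force: [-0.2, 0.0, 0.1]
grip_width: 0.0553
dpos [0.0667 0.0002 0.074 ] drot [-0.005 -0.539  0.001]
t 29.8 grasp pt [0.4599 0.2722 0.1499] yaw 43.4 j6 -0.31 F [-0.2  0.   0.1] M [ 0.02 -0.    0.01] w 0.0553
```

```bash
python3 -m pendant '{"delta_pos":[[0.034,0,0.037],[0.067,0,0.075],[0.067,0,0.075],[0.067,0,0.075],[0.067,0,0.075],[0.067,0,0.075]],"delta_rot":[[0,-0.18,0],[0,-0.36,0],[0,-0.54,0],[0,-0.54,0],[0,-0.54,0],[0,-0.54,0]],"jaw":[-0.3,-0.3,-0.3,-0.3,-0.3,-0.3]}' 60;  python3 to.py 0.560 0.275 0.0895 74.3
python3 - <<'E'
from h import *
c=cam("scene"); a=cam("top")
I=np.hstack([cv2.resize(c["img"][130:230,260:360],None,fx=4,fy=4,interpolation=2),cv2.resize(a["img"][180:280,180:280],None,fx=4,fy=4,interpolation=2)])
cv2.imwrite("pics/p10.png",I[:,:,::-1])
E
```

```text
time_s: 30.58
tool_pos: [0.5592, 0.2744, 0.3051]
tcp_rot: [0.702, -0.699, 0.096, -0.097]
wrist_force: [-0.2, -0.3, 0.7]
grip_width: 0.0555
dpos [0.0005 0.0609 0.0005] drot [-0.005  0.     0.002]
t 30.6 grasp pt [0.5597 0.275  0.1504] yaw 74.3 j6 -0.91 F [-0.2 -0.3  0.7] M [-0.02 -0.03 -0.02] w 0.0555
```

View pics/p10.png

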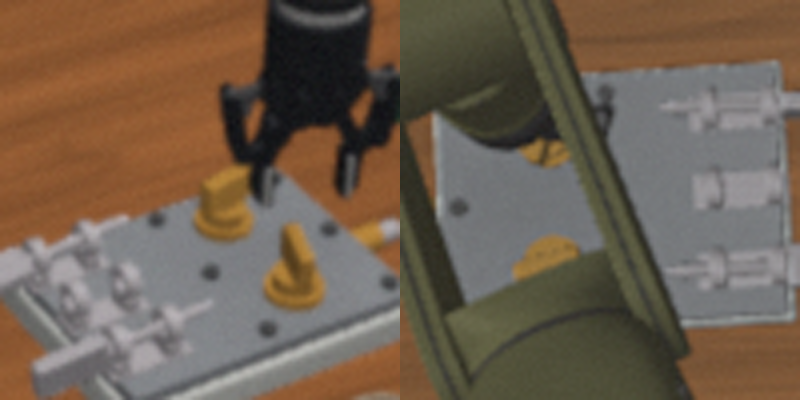

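Near wing now lies at ~102° as commanded; far wing is between the fingers. Grip it.

```bash
python3 -m pendant '{"delta_pos":[[0,0.03,0],[0,0.055,0],[0,0.061,0],[0,0.061,0],[0,0.061,0],[0,0.061,0],[0,0.061,0]],"delta_rot":[[0,0,0],[0,0,0],[0,0,0],[0,0,0],[0,0,0],[0,0,0],[0,0,0]],"jaw":[-0.3,-0.3,-0.3,-0.3,1,1,1]}' 60; python3 -m pendant '{"delta_pos":[[0,0,0],[0,0,0],[0,0,0],[0,0,0],[0,0,0]],"delta_rot":[[0,0.15,0],[0,0.3,0],[0,0.45,0],[0,0.6,0],[0,0.6,0]],"jaw":[1,1,1,1,1]}' 60;  python3 to.py 0.560 0.275 0.0895 74.3; python3 -m pendant '{"delta_pos":[[0,0,0],[0,0,0]],"delta_rot":[[0,0.07,0],[0,0.15,0]],"jaw":[1,1]}' 60 >/dev/null;  python3 to.py 0.560 0.275 0.0895 74.3 | grep yaw
```

```text
time_s: 31.55
tool_pos: [0.5599, 0.2744, 0.2453]
tcp_rot: [0.702, -0.699, 0.095, -0.098]
wrist_force: [0.2, -2.4, 4.4]
grip_width: 0.0129
time_s: 32.17
tool_pos: [0.5599, 0.2743, 0.2454]
tcp_rot: [0.643, -0.639, 0.297, -0.3]
wrist_force: [0.9, -0.7, -0.2]
grip_width: 0.0127
dpos [-0.0005  0.0012  0.0005] drot [-0.006 -0.598  0.002]
t 32.2 grasp pt [0.5607 0.2748 0.0907] yaw 40.1 j6 -0.31 F [ 0.9 -0.7 -0.2] M [-0.15 -0.09  0.  ] w 0.0127
t 32.4 grasp pt [0.5607 0.2748 0.0907] yaw 31.5 j6 -0.16 F [-0.4 -0.5 -1.3] M [-0.1  -0.07  0.05] w 0.0126
```

Free so far. Continue in 0.14 rad steps, reading torque while moving.

```bash
python3 -m pendant '{"delta_pos":[[0,0,0],[0,0,0]],"delta_rot":[[0,0.07,0],[0,0.14,0]],"jaw":[1,1]}' 60 >/dev/null;  python3 to.py 0.560 0.275 0.0895 74.3 | grep yaw; python3 -m pendant '{"delta_pos":[[0,0,0],[0,0,0]],"delta_rot":[[0,0.07,0],[0,0.14,0]],"jaw":[1,1]}' 60 >/dev/null;  python3 to.py 0.560 0.275 0.0895 74.3 | grep yaw;python3 -m pendant '{"delta_pos":[[0,0,0],[0,0,0]],"delta_rot":[[0,0.07,0],[0,0.14,0]],"jaw":[1,1]}' 60 >/dev/null;  python3 to.py 0.560 0.275 0.0895 74.3 | grep yaw;python3 -m pendant '{"delta_pos":[[0,0,0],[0,0,0]],"delta_rot":[[0,0.07,0],[0,0.14,0]],"jaw":[1,1]}' 60 >/dev/null;  python3 to.py 0.560 0.275 0.0895 74.3 | grep yaw
```

```text
t 32.7 grasp pt [0.5607 0.2748 0.0907] yaw 23.6 j6 -0.02 F [ 0.9 -0.4 -0.7] M [-0.12 -0.04  0.29] w 0.0128
t 32.9 grasp pt [0.5607 0.2747 0.0907] yaw 15.6 j6 0.11 F [ 1.7 -0.7 -0.6] M [-0.12 -0.07  0.3 ] w 0.0127
t 33.2 grasp pt [0.5607 0.2747 0.0907] yaw 7.7 j6 0.25 F [ 0.6 -0.6 -1.3] M [-0.13 -0.04  0.35] w 0.013
t 33.4 grasp pt [0.5607 0.2747 0.0907] yaw -0.2 j6 0.39 F [-0.2 -0.5 -2.1] M [-0.14 -0.1   0.34] w 0.0129
```

Bite at yaw ≈ 28°, now ~0.41–0.55 rad past with 0.34 N m. Release, rise and go to the valve.

```bash
python3 -m pendant '{"delta_pos":[[0,0,0],[0,0,0],[0,0,0],[0,-0.05,0],[0,-0.1,0],[0,-0.12,0],[0,-0.12,0],[0.05,-0.12,0.015],[0.1,-0.12,0.03],[0.15,-0.12,0.045]],"delta_rot":[[0,0,0],[0,0,0],[0,0,0],[0,0,0],[0,0,0],[0,0.18,0],[0,0.36,0],[0,0.54,0],[0,0.72,0],[0,0.9,0]],"jaw":[-0.3,-0.3,-0.3,-0.3,-0.3,-0.3,-0.3,-0.3,-0.3,-0.3]}' 60; python3 to.py 0.6795 -0.130 0.16 -91.7
```

```text
time_s: 34.67
tool_pos: [0.6039, 0.1227, 0.3655]
tcp_rot: [0.233, -0.228, 0.669, -0.668]
wrist_force: [0.7, 0.6, -0.5]
grip_width: 0.0555
dpos [0.0965 0.0506 0.2455] drot [ 0.001  0.693 -0.007]
t 34.7 grasp pt [0.6049 0.1231 0.2108] yaw -52.0 j6 1.04 F [ 0.7  0.6 -0.5] M [ 0.02 -0.05 -0.  ] w 0.0555
```

Check the valve and pins before the last step.

```bash
python3 -m pendant '{"delta_pos":[[0.02,0,0.05],[0.04,0,0.1],[0.06,0,0.15],[0.08,0.02,0.2],[0.0965,0.03,0.2455],[0.0965,0.05,0.2455],[0.0965,0.05,0.2455],[0.0965,0.05,0.2455]],"delta_rot":[[0,0.18,-0.007],[0,0.36,-0.007],[0,0.54,-0.007],[0,0.69,-0.007],[0,0.69,-0.007],[0,0.69,-0.007],[0,0.69,-0.007],[0,0.69,-0.007]],"jaw":[-0.3,-0.3,-0.3,-0.3,-0.3,-0.3,-0.3,-0.3]}' 60; python3 to.py 0.6795 -0.130 0.055 -91.7
python3 - <<'E'
from h import *
c=cam("scene"); a=cam("top")
I=np.hstack([cv2.resize(c["img"][150:300,200:380],None,fx=2.6,fy=2.6,interpolation=2),cv2.resize(a["img"][160:280,180:280],None,fx=3.25,fy=3.25,interpolation=2)])
cv2.imwrite("pics/p11.png",I[:,:,::-1])
E
```

```text
time_s: 35.67
tool_pos: [0.6795, -0.1296, 0.3158]
tcp_rot: [-0.009, 0.009, 0.707, -0.707]
wrist_force: [0.2, 0.5, 0.1]
grip_width: 0.0554
dpos [-0.      0.1061  0.0005] drot [ 0.001  0.004 -0.   ]
t 35.7 grasp pt [ 0.6795 -0.1294  0.1611] yaw -91.5 j6 1.35 F [0.2 0.5 0.1] M [0.   0.   0.03] w 0.0554
```

View pics/p11.png

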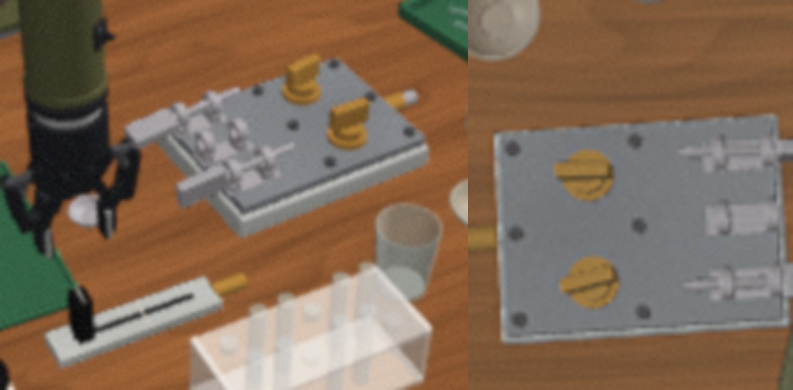

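Pins in pairs 0 and 2, both wings stand where turned, valve still closed. Now grip the valve, re-seat against its stop for reference.

```bash
python3 -m pendant '{"delta_pos":[[0,0.05,0],[0,0.09,0],[0,0.104,0],[0,0.104,0],[0,0.104,0],[0,0.104,0],[0,0.104,0]],"delta_rot":[[0,0,0],[0,0,0],[0,0,0],[0,0,0],[0,0,0],[0,0,0],[0,0,0]],"jaw":[-0.3,-0.3,-0.3,-0.3,1,1,1]}' 40;  python3 to.py 0.6795 -0.130 0.057 -91.7; python3 -m pendant '{"delta_pos":[[0,0,0.001],[0,0,0.002],[0,0,0.002]],"delta_rot":[[0,0,0],[0,0,0],[0,0,0]],"jaw":[1,1,1]}'; python3 to.py 0.6815 -0.06 0.057 -91.7
```

```text
time_s: 36.65
tool_pos: [0.6807, -0.1291, 0.2147]
tcp_rot: [0.007, -0.011, -0.707, 0.707]
wrist_force: [0.1, 1.4, 6.6]
grip_width: 0.0197
dpos [0.0012 0.003  0.0009] drot [-0.     0.005 -0.005]
t 36.6 grasp pt [ 0.6815 -0.1291  0.06  ] yaw -91.4 j6 1.35 F [0.1 1.4 6.6] M [0.3  0.04 0.2 ] w 0.0197
time_s: 37.02
tool_pos: [0.6807, -0.1297, 0.2147]
tcp_rot: [-0.007, 0.01, 0.708, -0.706]
wrist_force: [-0.5, 6.0, 0.9]
grip_width: 0.0197
dpos [ 0.0009  0.0032 -0.0697] drot [ 0.003  0.005 -0.005]
t 37.0 grasp pt [ 0.6815 -0.1293  0.06  ] yaw -91.4 j6 1.34 F [-0.5  6.   0.9] M [ 0.95 -0.11  0.2 ] w 0.0197
```

```bash
python3 -m pendant '{"delta_pos":[[0,0,-0.015],[0,0,-0.03],[0,0,-0.045],[0,0,-0.06],[0,0,-0.068],[0,0,-0.07],[0,0,-0.07],[0,0,-0.07]],"delta_rot":[[0,0,0],[0,0,0],[0,0,0],[0,0,0],[0,0,0],[0,0,0],[0,0,0],[0,0,0]],"jaw":[1,1,1,1,1,1,1,1]}'; python3 to.py 0.6832 -0.0592 0.06 -91.7
```

```text
time_s: 38.02
tool_pos: [0.682, -0.0595, 0.2147]
tcp_rot: [-0.007, 0.01, 0.708, -0.706]
wrist_force: [-2.4, 2.0, -0.4]
grip_width: 0.0197
dpos [-0.0012  0.     -0.0004] drot [ 0.004  0.005 -0.004]
t 38.0 grasp pt [ 0.6826 -0.059   0.06  ] yaw -91.4 j6 1.44 F [-2.4  2.  -0.4] M [-0.02  0.46  0.29] w 0.0197
```

```bash
python3 -m pendant '{"delta_pos":[[0,0,0],[0,0,0],[0,0,0],[0,-0.05,0],[0,-0.11,0],[0,-0.15,0],[0,-0.2,0.06],[0,-0.2,0.12],[0,-0.2,0.18],[0,-0.2,0.2]],"delta_rot":[[0,0,0],[0,0,0],[0,0,0],[0,0,0],[0,0,0],[0,0,0],[0,0,0],[0,0,0],[0,0,0],[0,0,0]],"jaw":[-0.4,-0.4,-0.4,-0.4,-0.4,-0.4,-0.4,-0.4,-0.4,-0.4]}'
python3 - <<'E'
from h import *
c=cam("scene"); a=cam("top"); np.savez("/tmp/t2.npz",**a); np.savez("/tmp/s2.npz",**c)
I=np.hstack([cv2.resize(c["img"][230:300,210:310],None,fx=4,fy=4,interpolation=2),cv2.resize(a["img"][150:220,270:370],None,fx=4,fy=4,interpolation=2)])
cv2.imwrite("pics/p12.png",I[:,:,::-1])
X=xyz(a); m=(X[...,2]>.06)&(X[...,2]<.09)&(abs(X[...,0]-.68)<.03)&(X[...,1]>-.15)&(X[...,1]<.05); P=X[m]
print(len(P),rect(P)); 
h=cv2.cvtColor(a["img"],cv2.COLOR_RGB2HSV); T=np.zeros(m.shape,np.uint8); r=(slice(164,186),slice(296,362)); T[r]=(h[...,1][r]<60)&(h[...,2][r]>100); T=cv2.morphologyEx(T,cv2.MORPH_CLOSE,np.ones((5,5)))
print("track",rect(ray(a,max(cv2.findContours(T,0,1)[0],key=cv2.contourArea).reshape(-1,2),.014)), "pred line px",proj(a,[[.682,-.060,.014],[.682,-.060,.075]]),proj(c,[[.682,-.060,.014],[.682,-.060,.075]]))
E
```

```text
time_s: 39.28
tool_pos: [0.6758, -0.2638, 0.4145]
tcp_rot: [-0.008, 0.012, 0.708, -0.706]
wrist_force: [-0.2, 0.5, -0.7]
grip_width: 0.0599
63 [679.3 -57.9  18.9  28.1  86.1]
track [681.2 -70.4 190.4  47.9  88.3] pred line px [[324.06947599 173.3323225 ]
 [325.78379873 169.02785762]] [[254.28011564 270.24115926]
 [253.87664594 254.52287056]]
```

View pics/p12.png

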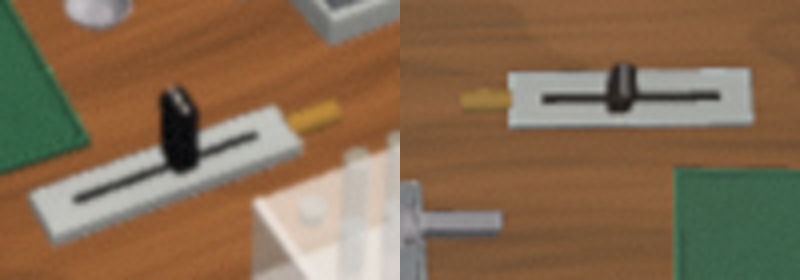

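Grip stands near the line; an earlier crop put the line ~4 mm farther right, so compare profiles properly using images with the grip closed.

Run:
```python
from h import *
# rectify the track top (z=.014) to 1 mm/px: rows = across (x), cols = along track s (+y) about centre
d=np.array([np.cos(np.radians(88.3)),np.sin(np.radians(88.3))]); n=np.array([d[1],-d[0]]); C=np.array([.6805,-.0695])
s=np.arange(-.1,.1,.001); w=np.arange(-.022,.0221,.001)
out=[]
for f in ("t1","s1","t2","s2"):
    c=dict(np.load(f"/tmp/{f}.npz")); G=c["img"].astype(np.float32)
    XY=C+s[None,:,None]*d+w[:,None,None]*n; P=np.concatenate([XY,np.full(XY.shape[:2]+(1,),.014)],-1).reshape(-1,3)
    uv=proj(c,P).reshape(len(w),len(s),2).astype(np.float32); I=cv2.remap(G,uv[...,0],uv[...,1],1); out.append(I)
    if f[1]=="1":
        g=I.mean(-1); y=C[1]+s*d[1]
        slot=g[abs(w)<.002].mean(0); k=(y>-.1)&(y<-.03); i=np.where(k)[0][slot[k].argmax()]; print(f,"slot brightest y",y[i].round(4),slot[i-5:i+6].round(0))
        side=g[(w>.010)&(w<.016)].mean(0)+g[(w<-.010)&(w>-.016)].mean(0); side=side-cv2.GaussianBlur(side[None],(0,0),8)[0]; i=np.where(k)[0][side[k].argmax()]; print("  sides brightest",y[i].round(4),side[i-4:i+5].round(1))
        dk=slot<slot[k].mean()+25; print("  slot dark y", y[dk&(abs(s)<.085)][[0,-1]].round(4))
cv2.imwrite("pics/p13.png",np.vstack([cv2.resize(o,(800,140),interpolation=2) for o in out])[:,:,::-1])
```

```text
t1 slot brightest y -0.0595 [ 79.  92. 103. 112. 120. 123. 108.  93.  80.  74.  68.]
  sides brightest -0.0595 [ 2.7  5.1  7.3  9.5 10.3  6.   1.8 -2.2 -2.6]
  slot dark y [-0.1455 -0.0025]
s1 slot brightest y -0.0595 [ 90.  95. 103. 114. 124. 129. 127. 122. 113. 102.  90.]
  sides brightest -0.0995 [35.6 30.  25.1 21.7 18.8 15.7 12.5  9.8  7.5]
  slot dark y [-0.1385 -0.0005][ WARN:0@0.081] global loadsave.cpp:1063 imwrite_ Unsupported depth image for selected encoder is fallbacked to CV_8U.
```

Both cameras put the line at y ≈ −0.0595; the grip was left at −0.059, so it agrees to about 0.5 mm. A last numeric check of pins and bystanders, then hand in.

Run:
```python
from h import *
c=dict(np.load("/tmp/t2.npz")); o=dict(np.load("/tmp/top0.npz")); X=xyz(c)
for x in (.456,.576):
    P=X[(abs(X[...,0]-x-.002)<.02)&(X[...,1]<.094)&(X[...,1]>-.02)&(X[...,2]>.05)&(X[...,2]<.1)]; print("handle y",np.percentile(P[:,1],[2,98]).round(4),"z",np.median(P[:,2]).round(3))
for n,(u,v) in dict(wash=(147,207),jar=(391,147),beaker=(233,147),dish=(187,165)).items():
    a,b=[q["img"][v-22:v+22,u-22:u+22].astype(int) for q in (c,o)]; print(n,abs(a-b).mean().round(1))
print(bot.state()["wrist_force"].round(1)); bot.finish_job()
```

```text
handle y [0.0368 0.0932] z 0.069
handle y [0.039  0.0929] z 0.075
wash 5.3
jar 10.7
beaker 5.5
dish 5.7
[ 0.8  0.7 -0.3]
the job is handed in; nothing more can be done
```

The cell is set up as asked, in the order given, and the job is handed in at about 39 s.

- **Valve, closed first:** I slid the grip to its right-hand stop, which pushed back with about 14 N. It was still there in the picture taken before the last step.
- **Pins:** only two were present. One went into eyelet pair 2. The other was knocked off the tray onto its side, so I measured it again, picked it up flat and put it in pair 0, with its handle lying flat. Both ran in freely and stopped hard at the shoulder (17–21 N). The last depth check showed both handles up against the eyelets.
- **Plugs:** both ran free and then bit, and I stopped each about 0.4–0.55 rad past the bite. Torque while turning was 0.39 N m on the near plug and 0.34 N m on the far one. These are estimates from torque and turn, since the joint readings were not available.
- **Valve, last:** I moved the grip 70 mm from the stop. It was let go at y = −0.059, and both cameras put the white line at −0.0595. A coarser depth reading after release gave −0.058.
- **Bystanders:** the wash bottle, beaker and dish look unchanged in the images. The jar's image patch differed more (10.7 against about 5). The arm was parked close to it in that view and never touched it as far as the force readings show, but I did not check it separately.

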